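Clamp up the slide-rule rest

ROBOT

A 7-joint arm with a two-finger parallel gripper is mounted at the origin on the work surface. World frame = base frame: x ahead of the robot, y to its left, z up, the work surface at z = 0. Lengths are in m, angles in rad, forces in N, time in s.
With the tool pointing down it reaches from about 0.4 to 0.875 m from the base axis. Payload 6.5 kg.
Tool frame: the origin (TCP) lies between the finger pads; the fingertips stand 25 mm ahead of it and the grasp point (between the pads) lies 6 mm ahead of it; z points along the fingers, y is the line along which they close (so a half turn about z gives the same grasp; the last joint's range is limited). The gripper opens to 85 mm and grips with 20 to 120 N. Pads are 22 mm wide; open, the fingers measure 114 mm over their backs; the gripper's body (76 mm by 85 mm) begins 54 mm behind the grasp point. The pads swing forward as they close: fully open they stand 13 mm farther back than shut.
Start: joints at [1.079, 0.536, -0.004, 1.538, 0.003, 1.067, -0.071], TCP at [0.268, -0.592, 0.256] pointing down, gripper open.
Joint ranges: [-2.7, 2.7], [-0.37, 2.16], [-1.27, 1.26], [0.24, 2.4], [-1.31, 4.45], [0.19, 1.91], [-2.76, 2.76]. Speed limits (rad/s): [2.39, 2.39, 3.14, 3.14, 3.14, 3.14, 3.14].

INTERFACE

Orientations are given as a unit quaternion [x, y, z, w].
In Python, from rig import sensors, optics, ctrl gives the robot as it stands.
- The arm moves only by the tool send_rows, never from a script. Its argument "commands" is a list of rows, each an object of numbers: "gripper": the opening, from -1 (shut) to 1 (fully open); "tx", "ty", "tz": the shift along the tool's x, y, z in cm; "roll": the turn about the tool's z in rad. In form: [{"gripper": .., "tx": .., "ty": .., "tz": .., "roll": ..}, ...]. A call has 1 to 8 rows; each row shifts and turns the commanded pose from where the row before left it, along the tool's axes as they then stand; what a row does not reach is not made up. A row lasts 1/12 s, in which the tool goes at most 41.7 mm and 7.16 degrees, less where a joint would pass 70% of its speed; a pose out of reach is approached as far as the arm can. A call is refused whole if a number of a shift passes 4.17 or a number of a turn 0.125, either way. A call with a gripper value outside its range is refused whole. The fingers move at their own pace and stop on an object; "squeeze" is the grip in N (left out, the last holds). Time passes only in rows, so rows that do not move let the fingers close. It gives the time, the measured TCP pose, the force, the opening and the grip force at its end, in the units of the state.
- sensors.get_state(): the state, without advancing time (a new reading comes with each control period).
- optics.grab_frame(name): name is "side" or "top" or "wrist"; returns a dict with "frame" (384x512x3 uint8, red, green, blue), "K" (3x3 intrinsics, pixels), "cam_to_world" (4x4, takes a point from camera to world coordinates). Camera axes: x right, y down, z forward; pixel columns grow to the right and rows downward; lengths in m; the calibration is good to about 2 mm. A picture is of the moment at which its call begins. There is no depth.
- ctrl.hand_in(): hands the job in; it is judged then, once.
The state is a dict: "clock": time; "qpos": joint angles; "dq": joint speeds; "joint_torque": joint torques, N m; "ee_pos": TCP position; "tcp_rot": TCP orientation; "force": force on the tool from outside, world axes, zero at the start; "torque": the same for the moment, N m; "opening": finger opening in m; "grip_force": force on a finger pad.
Only numpy, scipy, OpenCV 4.12 (cv2) and the standard library are available. Lean on these libraries where they do the work, as an engineer would, in place of code of your own. Each camera call takes 0.05 s, during which the arm holds its last target. There are 200 camera calls.

TASK

Set the two loose notched blocks into the bar clamp beside the one already standing there, upright on its board, so that all three form one neat side-by-side row with the notches in line and the first block against the black fixed jaw. Then pump the red trigger, squeezing it towards the blue grip and letting it spring back, until the rubber pad meets the row and its yellow sleeve has sunk about half way in; work the jaw by the trigger only, never crush the blocks by driving the sleeve hard home, and leave the other things in the drawer alone. Finish while holding the trigger squeezed like that, touching neither the blocks nor the jaw.

Things in the scene. Friction and masses are not known exactly. Their poses are not given: they have to be found in the camera images.
- clamp: One-hand ratchet bar clamp, bar lying, fixed on a grey board (262 x 72 x 12 mm). Origin under the board on its middle line, at z = 0; x runs along the bar towards the black fixed jaw, z up. Board from x = -140 to +122 mm, top at z = 12. Blue head x = -112 to -58, y = +-17, up to z = 58. Three blocks in a row against the fixed jaw fill x = +22 to +100 mm
- jaw_face (a point): Middle of the inner face of the black fixed jaw, at clamp x = +100, z = 34 mm; the jaw is 56 mm wide, 18 mm thick, top at z = 55 mm
- grip (a point): Centre, at finger-bar height (z = 109 mm), of the upright blue grip post behind the trigger: clamp x = -109 to -96, y = +-17, z up to 128 mm. It does not move. The red trigger stands on its +x side
- finger_bar (a point): Middle of the red round finger bar atop the trigger, 12 mm diameter, 44 mm long along clamp y. At rest at clamp x = -65, squeezed fully x = -85; z = 109 mm. Bar front to grip back: 50 mm at rest, 30 mm squeezed; evenly closing fingers can be set off to the grip's side so that only the bar moves. Needs 3 N (return spring) plus 0.76 N per newton on the jaw (pad force + 3 N rod drag)
- trigger: Red trigger under the finger bar; origin on its pivot (clamp x = -75, z = 55 mm), 55 mm from the bar; swings 0.37 rad. Squeezed (bar towards the grip), it drives the rod to the fixed jaw, 0.76 mm per mm of bar travel after up to 5 mm idle, in 4 mm teeth: 11 to 16 mm a full squeeze. Let go, it springs back and the rod stays, held by 3 N of drag only; for more, keep squeezing
- push_rod: Toothed steel rod with a black round socket (26 mm diameter, axis at clamp z = 34 mm) that carries the pad. Origin coincides with the clamp's when the rod is fully back and travels with it along clamp x, 0 to 55 mm; 0 to 24 mm at the start. Moved only by the trigger, not by the fingers
- pad_face (a point): Centre of the rubber pad's face (38 mm wide, 30 mm high, looking to clamp +x) that presses the row; clamp z = 34 mm, x = -20 mm plus the rod's travel minus the pad's sinking; 18 to 42 mm from the finished row at the start
- jaw_pad (a joint): How far the pad with its yellow sleeve has sunk into the black socket (m): 0 free (10 mm of yellow shows), 0.010 hard home (no yellow shows). Spring of 1.8 N per mm: half way is 9 N on the blocks; past hard home the force rises steeply
- block_a: The block that already stands on the clamp board by the fixed jaw. Pale wooden block, 26 mm thick (its x), 50 long (its y), 40 high, 28 to 56 g; notch 20 mm wide, 12 deep across the middle of its top, along its x. Origin under its centre. In the row its x is along clamp x (either way), its centre on the middle line; grip it over its 50 mm length so no finger comes between blocks
- block_b: A loose block standing upright on the plywood, nearer the robot than the clamp. Pale wooden block, 26 mm thick (its x), 50 long (its y), 40 high, 28 to 56 g; notch 20 mm wide, 12 deep across the middle of its top, along its x. Origin under its centre. In the row its x is along clamp x (either way), its centre on the middle line; grip it over its 50 mm length so no finger comes between blocks
- block_c: The other loose block, likewise. Pale wooden block, 26 mm thick (its x), 50 long (its y), 40 high, 28 to 56 g; notch 20 mm wide, 12 deep across the middle of its top, along its x. Origin under its centre. In the row its x is along clamp x (either way), its centre on the middle line; grip it over its 50 mm length so no finger comes between blocks
- canister: Squat screw-top tin canister, faded blue, 75 mm diameter, 58 mm high; leave alone. Origin at the centre of its underside
- slide_rule: White plastic pocket slide rule, 150 x 36 x 10 mm, lying beyond the clamp; leave alone. Origin under its centre, long axis x
- stapler: Grey steel stapler, 130 x 34 x 52 mm; leave alone. Origin under its centre, long axis x
- lens: Round brass hand lens, 60 mm diameter, 11 mm thick, with a handle to 80 mm along its x; leave alone. Origin under the lens centre
There are look-alikes about, which are no part of the job. Leave any green or purple look-alike of the block_b alone.

How it is judged:
By the outcome, as a careful person would: the job done as asked, in the order asked, and still so for the second after the job is handed in, while the arm keeps its last pose, push and grip.
It also fails if it takes over 72 s, if anything falls off the work surface, if the arm or the gripper's body presses on something with over 40 N, if the wrist force passes 120 N, or if a joint passes its speed limit or range.

## Working session

There is one attempt and no reset: what is moved stays moved. The work goes in short steps, Python scripts to look and compute and a tool call to move; the robot and the scene stay as the last step left them, time stands still between calls to the robot, and variables do not carry over. Pictures are saved under pics/ and viewed, at most 10 in all, crops included, and the job is handed in when it is done.

Besides the shell and the picture viewer there is one more tool, called by a JSON object that holds its "name" and its "arguments", one argument or row to a line. send_rows: Moves the arm, as the interface text tells. Its arguments: {"type":"object","properties":{"commands":{"type":"array"},"squeeze":{"type":"number"}},"required":["commands"]}

```bash
mkdir -p pics; ls; cat > h.py <<'E'
import numpy as np, cv2
from rig import sensors, optics, ctrl
def grab(n,save=None):
    f=optics.grab_frame(n)
    if save: cv2.imwrite('pics/'+save,f['frame'][:,:,::-1])
    return f
def ray(f,uv):
    T=np.array(f['cam_to_world']);d=np.linalg.inv(f['K'])@np.array([uv[0],uv[1],1.])
    return T[:3,3],T[:3,:3]@d
def onz(f,uv,z):
    o,d=ray(f,uv);return o+d*(z-o[2])/d[2]
def proj(f,p):
    T=np.array(f['cam_to_world']);c=T[:3,:3].T@(np.array(p)-T[:3,3]);q=np.array(f['K'])@c;return q[:2]/q[2]
E
python3 - <<'E'
from h import *
s=sensors.get_state()
for k in ('clock','ee_pos','tcp_rot','opening','force'):print(k,s[k])
ims=[]
for n in('top','side'):
    f=grab(n,n+'0.png');np.savez(n+'0.npz',**f);print(n,f['K'][0][0],np.round(f['cam_to_world'],3))
E
```

```text
pics
clock 0.0
ee_pos [ 0.26822454 -0.59144518  0.25540928]
tcp_rot [ 9.77414632e-01  2.11328914e-01 -2.39664405e-04 -8.18965210e-04]
opening 0.08539187073451829
force [-0.8114744   0.07920893  0.46981406]
top 400.3484369632233 [[-0.027 -0.986  0.164  0.41 ]
 [-1.     0.025 -0.018  0.007]
 [ 0.014 -0.165 -0.986  1.153]
 [ 0.     0.     0.     1.   ]]
side 370.3438118591651 [[ 0.989 -0.091  0.115  0.494]
 [-0.147 -0.581  0.8   -0.701]
 [-0.006 -0.808 -0.588  0.62 ]
 [ 0.     0.     0.     1.   ]]
```

View pics/top0.png

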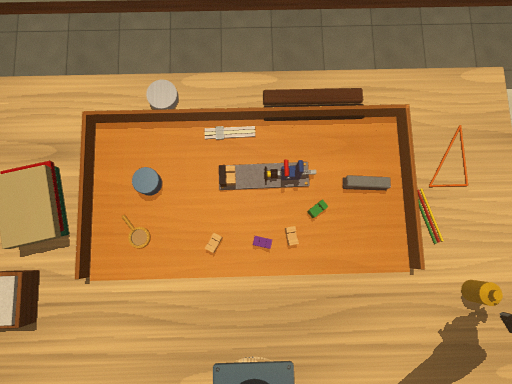

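View pics/side0.png

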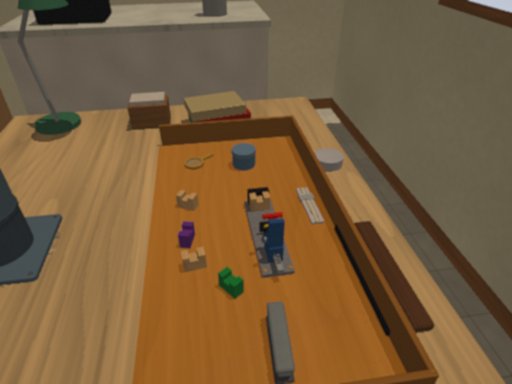

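The top view shows the clamp around (265,176) with its fixed jaw at the left (222,176). Pale loose blocks are at (214,243) and (292,237), the purple decoy at (262,242) and the green one at (318,209).

```bash
python3 - <<'E'
from h import *
f=dict(np.load('top0.npz'));im=f['frame'];hsv=cv2.cvtColor(im,cv2.COLOR_RGB2HSV)
for (u,v) in [(214,243),(292,237),(228,176),(240,160),(250,176),(200,200)]:print(u,v,im[v,u],hsv[v,u])
for n,uv,z in [('b',(214,243),.04),('c',(292,237),.04),('jaw',(222,176),.055),('tailend',(309,176),.012)]:print(n,onz(f,uv,z).round(3))
c=im[120:270,195:335];cv2.imwrite('pics/t_crop.png',cv2.resize(c,None,fx=4,fy=4,interpolation=cv2.INTER_CUBIC)[:,:,::-1])
E
```

```text
214 243 [228 168  90] [ 17 154 228]
292 237 [226 165  90] [ 17 153 226]
228 176 [228 168  92] [ 17 152 228]
240 160 [216 136  53] [ 15 192 216]
250 176 [139 120 103] [ 14  66 139]
200 200 [213 130  49] [ 15 196 213]
b [0.43  0.096 0.04 ]
c [ 0.44  -0.119  0.04 ]
jaw [0.614 0.071 0.055]
tailend [ 0.615 -0.179  0.012]
```

View pics/t_crop.png

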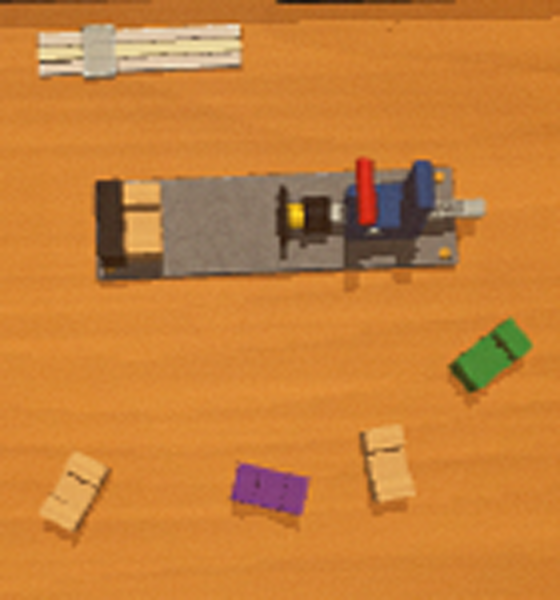

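The crop shows block a against the jaw at crop (142,217), one loose block at (75,490) leaning about 25°, and the other at (388,463), nearly square to the clamp. The clamp x axis points roughly along world +y. I'll measure roughly, then move the wrist camera over for refinement.

```bash
cat >> h.py <<'E'
from scipy.spatial.transform import Rotation as Rn
def plan(xyz,yaw=None):
    """tool-frame roll then shift from the measured pose; yaw=world angle of tool x (deg), mod 180"""
    s=sensors.get_state();R=Rn.from_quat(s['tcp_rot']).as_matrix()
    y0=np.degrees(np.arctan2(R[1,0],R[0,0]));roll=0
    if yaw is not None:
        roll=-((yaw-y0+90)%180-90)   # tool z is down: + roll lowers yaw
    y1=np.radians(y0-roll);d=np.array(xyz)-s['ee_pos']
    x=np.array([np.cos(y1),np.sin(y1)]);y=np.array([np.sin(y1),-np.cos(y1)])
    print('t%.2f ee %s yaw %.2f tilt %.4f q7 %.2f open %.4f| roll %.3f rad, then cm tx %.2f ty %.2f tz %.2f'%(s['clock'],np.round(s['ee_pos'],4),y0,R[2,2],s['qpos'][6],s['opening'],np.radians(roll),100*d[:2]@x,100*d[:2]@y,-100*d[2]))
def pale(f):
    h=cv2.cvtColor(f['frame'],cv2.COLOR_RGB2HSV)
    return cv2.inRange(h,(10,100,200),(24,170,255))
def rects(f,z,amin,amax,m=None):
    m=pale(f) if m is None else m
    m=cv2.morphologyEx(m,cv2.MORPH_CLOSE,np.ones((5,5)))
    out=[]
    for c in cv2.findContours(m,cv2.RETR_EXTERNAL,cv2.CHAIN_APPROX_NONE)[0]:
        if amin<cv2.contourArea(c)<amax:
            p=np.array([onz(f,q,z)[:2]*1000 for q in c[:,0]],np.float32)
            r=cv2.minAreaRect(p);out.append((r,c[:,0].mean(0)))
            b=cv2.boxPoints(r);e=[b[1]-b[0],b[2]-b[1]];e=max(e,key=np.linalg.norm)
            print('px',c[:,0].mean(0).round(),'c',np.round(r[0],1),'size',np.round(r[1],1),'long axis deg %.1f'%(np.degrees(np.arctan2(e[1],e[0]))%180))
    return out
E
python3 - <<'E'
from h import *
f=dict(np.load('top0.npz'));m=pale(f);m[:120]=0;m[270:]=0;m[:,:195]=0;m[:,335:]=0
rects(f,.04,30,600,m)
plan([.47,-.119,.30],90)
E
```

```text
px [213. 242.] c [432.1  99.4] size [25.2 48.7] long axis deg 148.7
px [292. 235.] c [ 445.5 -118.8] size [48.4 25.6] long axis deg 8.8
px [230. 174.] c [623.2  49. ] size [22.7 49. ] long axis deg 178.9
t0.10 ee [ 0.2683 -0.5915  0.2555] yaw 24.40 tilt -1.0000 q7 -0.07 open 0.0854| roll -1.145 rad, then cm tx 47.25 ty 20.17 tz -4.45
```

{"name": "send_rows", "arguments": {
  "commands": [
    {"gripper": 1,"tx": 0,"ty": 0,"tz": -0.4,"roll": -0.12},
    {"gripper": 1,"tx": 0,"ty": 0,"tz": -0.5,"roll": -0.12},
    {"gripper": 1,"tx": 0,"ty": 0,"tz": -0.5,"roll": -0.12},
    {"gripper": 1,"tx": 0,"ty": 0,"tz": -0.5,"roll": -0.12},
    {"gripper": 1,"tx": 0,"ty": 0,"tz": -0.5,"roll": -0.12},
    {"gripper": 1,"tx": 0,"ty": 0,"tz": -0.5,"roll": -0.12},
    {"gripper": 1,"tx": 0,"ty": 0,"tz": -0.5,"roll": -0.12},
    {"gripper": 1,"tx": 0,"ty": 0,"tz": -0.5,"roll": -0.12}
  ]
}}

```text
clock: 0.77
ee_pos: [0.2683, -0.5917, 0.295]
tcp_rot: [0.767, 0.641, 0.0, -0.0]
force: [-0.7, -0.7, 0.2]
opening: 0.0856
grip_force: 0.0
```

{"name": "send_rows", "arguments": {
  "commands": [
    {"gripper": 1,"tx": 1.5,"ty": 0.6,"tz": 0,"roll": -0.12},
    {"gripper": 1,"tx": 3.0,"ty": 1.2,"tz": 0,"roll": -0.065},
    {"gripper": 1,"tx": 3.5,"ty": 1.5,"tz": 0,"roll": 0},
    {"gripper": 1,"tx": 3.5,"ty": 1.5,"tz": 0,"roll": 0},
    {"gripper": 1,"tx": 3.5,"ty": 1.5,"tz": 0,"roll": 0},
    {"gripper": 1,"tx": 3.5,"ty": 1.5,"tz": 0,"roll": 0},
    {"gripper": 1,"tx": 3.5,"ty": 1.5,"tz": 0,"roll": 0},
    {"gripper": 1,"tx": 3.5,"ty": 1.5,"tz": 0,"roll": 0}
  ]
}}

```text
clock: 1.43
ee_pos: [0.3811, -0.3373, 0.2951]
tcp_rot: [0.707, 0.707, -0.0, -0.0]
force: [0.8, -0.1, -0.7]
opening: 0.0856
grip_force: 0.0
```

{"name": "send_rows", "arguments": {
  "commands": [
    {"gripper": 1,"tx": 3.5,"ty": 1.5,"tz": 0,"roll": 0},
    {"gripper": 1,"tx": 3.5,"ty": 1.5,"tz": 0,"roll": 0},
    {"gripper": 1,"tx": 3.5,"ty": 1.5,"tz": 0,"roll": 0},
    {"gripper": 1,"tx": 3.5,"ty": 1.5,"tz": 0,"roll": 0},
    {"gripper": 1,"tx": 3.5,"ty": 1.5,"tz": 0,"roll": 0},
    {"gripper": 1,"tx": 2.5,"ty": 0.8,"tz": 0,"roll": 0},
    {"gripper": 1,"tx": 1.5,"ty": 0.4,"tz": 0,"roll": 0},
    {"gripper": 1,"tx": 0,"ty": 0,"tz": 0,"roll": 0}
  ]
}}

```text
clock: 2.1
ee_pos: [0.4689, -0.1198, 0.2953]
tcp_rot: [0.705, 0.709, 0.001, -0.0]
force: [0.5, -0.1, 0.3]
opening: 0.0852
grip_force: 0.0
```

```bash
python3 - <<'E'
from h import *
plan([.445,-.119,.30],98.8)
f=grab('wrist','w0.png');np.savez('w0.npz',**f);print(f['K'][0],np.round(f['cam_to_world'],3))
E
```

```text
t2.10 ee [ 0.4689 -0.1198  0.2953] yaw 90.37 tilt -1.0000 q7 0.03 open 0.0852| roll -0.147 rad, then cm tx 0.45 ty -2.35 tz -0.47
[341.74752195   0.         257.97763973] [[ 1.     0.005  0.003  0.469]
 [ 0.005 -0.956 -0.294 -0.043]
 [ 0.001  0.294 -0.956  0.412]
 [ 0.     0.     0.     1.   ]]
```

View pics/w0.png

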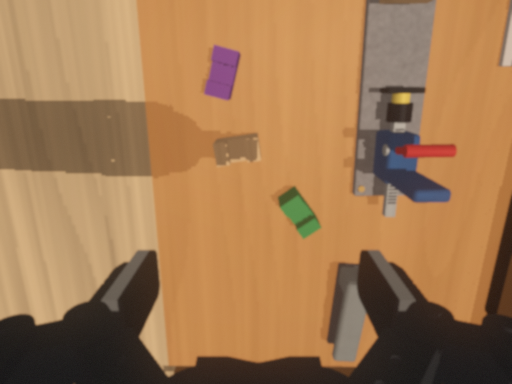

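The wrist view shows block c in the arm's shadow at (238,150), with purple and green decoys at (222,73) and (299,211). The clamp is at the right, with its head around (400,150). I'll measure c in it, then view the clamp more fully.

```bash
python3 - <<'E'
from h import *
f=dict(np.load('w0.npz'));h=cv2.cvtColor(f['frame'],cv2.COLOR_RGB2HSV)
for u,v in[(238,150),(250,150),(238,110),(190,140),(238,175)]:print(u,v,h[v,u])
m=cv2.inRange(h,(8,60,60),(28,170,255));m[:120]=0;m[180:]=0;m[:,:205]=0;m[:,275:]=0
rects(f,.04,100,3000,m)
plan([.60,.04,.30],90)
E
```

```text
238 150 [ 14 125 145]
250 150 [ 15 121 145]
238 110 [ 15 144 203]
190 140 [ 14 158 182]
238 175 [ 15 151 198]
t2.15 ee [ 0.4682 -0.1224  0.2951] yaw 90.22 tilt -1.0000 q7 0.03 open 0.0854| roll 0.004 rad, then cm tx 16.24 ty 13.18 tz -0.49
```

{"name": "send_rows", "arguments": {
  "commands": [
    {"gripper": 1,"tx": 1.8,"ty": 1.5,"tz": 0,"roll": 0},
    {"gripper": 1,"tx": 2.8,"ty": 2.3,"tz": 0,"roll": 0},
    {"gripper": 1,"tx": 2.8,"ty": 2.3,"tz": 0,"roll": 0},
    {"gripper": 1,"tx": 2.8,"ty": 2.3,"tz": 0,"roll": 0},
    {"gripper": 1,"tx": 2.8,"ty": 2.3,"tz": 0,"roll": 0},
    {"gripper": 1,"tx": 2.0,"ty": 1.6,"tz": 0,"roll": 0},
    {"gripper": 1,"tx": 1.0,"ty": 0.5,"tz": 0,"roll": 0},
    {"gripper": 1,"tx": 0,"ty": 0,"tz": 0,"roll": 0}
  ]
}}

```text
clock: 2.82
ee_pos: [0.5964, 0.0373, 0.2947]
tcp_rot: [0.706, 0.708, 0.0, -0.001]
force: [0.1, 1.1, -0.4]
opening: 0.0857
grip_force: 0.0
```

```bash
python3 - <<'E'
from h import *
plan([.60,.04,.30],90)
f=grab('wrist','w1.png');np.savez('w1.npz',**f)
m=pale(f);rects(f,.04,100,5000,m)
E
```

```text
t2.82 ee [0.5964 0.0373 0.2947] yaw 90.13 tilt -1.0000 q7 -0.35 open 0.0857| roll 0.002 rad, then cm tx 0.27 ty 0.36 tz -0.53
px [190. 345.] c [ 506.8 -220.2] size [14.5 57. ] long axis deg 92.2
px [367. 336.] c [ 742.2 -202.3] size [12.  45.9] long axis deg 90.0
px [ 36. 260.] c [ 326.8 -102.1] size [ 31.8 154.5] long axis deg 92.3
px [296. 145.] c [638.2  49.9] size [13.2 25.2] long axis deg 92.2
px [271. 144.] c [610.8  49.9] size [29.6 25. ] long axis deg 3.9
```

View pics/w1.png

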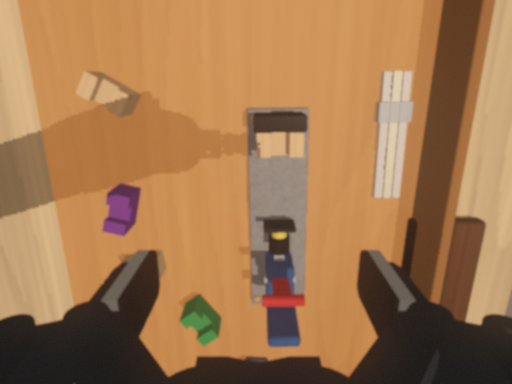

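The view shows the clamp upright in the image: board corners (248,108), (309,108), bottom about (252,302). The jaw is at (280,122) with block a touching it at (281,145), and block b is at (105,93). I'll fit the clamp frame.

```bash
python3 - <<'E'
from h import *
f=dict(np.load('w1.npz'));h=cv2.cvtColor(f['frame'],cv2.COLOR_RGB2HSV);im=f['frame'].astype(int)
for u,v in[(280,190),(256,260),(280,122),(250,112),(280,130)]:print(u,v,h[v,u])
g=cv2.inRange(h,(0,0,60),(180,110,200))
for v in (165,180,195,210,250,260):
    c=np.where(g[v,230:325])[0]+230; p=[onz(f,(x,v),.012)[:2]*1000 for x in (c.min()-.5,c.max()+.5)]
    print(v,c.min(),c.max(),np.round(p,1).tolist(),np.round((p[0]+p[1])/2,1))
# ends of board along columns near edges
for u in (251,307):
    print(u,[ (v,h[v,u].tolist()) for v in list(range(103,113))])
for u in (256,300): print(u,[ (v,h[v,u].tolist()) for v in list(range(292,308))])
# jaw dark mask
d=cv2.inRange(h,(0,0,0),(180,255,60));d[:100]=0;d[140:]=0;d[:,:240]=0;d[:,320:]=0
for v in range(108,136,3):
    c=np.where(d[v])[0]
    if len(c):print(v,c.min(),c.max())
for u in (260,270,290,300):
    c=np.where(d[:,u])[0];print('jaw col',u,c.min(),c.max(),'inner top edge y',(onz(f,(u,c.max()+.5),.055)*1000).round(1))
# finger bar red, grip blue
r=cv2.inRange(h,(0,180,90),(8,255,255))|cv2.inRange(h,(172,180,90),(180,255,255));r[:270]=0
c=max(cv2.findContours(r,0,1)[0],key=cv2.contourArea);print('red',cv2.boundingRect(c),cv2.contourArea(c))
y=cv2.inRange(h,(20,150,120),(35,255,255));y[:215]=0;y[260:]=0;y[:,:255]=0;y[:,305:]=0
print('yellow',cv2.boundingRect(y))
E
```

```text
280 190 [ 13  45 154]
256 260 [ 13  64 103]
280 122 [11 91 81]
250 112 [ 12  56 137]
280 130 [ 12 106  87]
165 248 307 [[584.1, 20.5], [656.0, 20.6]] [620.1  20.5]
180 249 307 [[585.2, 1.8], [656.8, 1.9]] [621.    1.9]
195 249 306 [[585.0, -17.3], [656.4, -17.2]] [620.7 -17.3]
210 249 306 [[584.9, -37.0], [657.3, -36.9]] [621.1 -37. ]
250 251 305 [[587.1, -92.3], [658.4, -92.2]] [622.7 -92.3]
260 251 305 [[587.0, -106.8], [659.0, -106.7]] [ 623.  -106.7]
251 [(103, [15, 146, 205]), (104, [15, 146, 205]), (105, [15, 146, 204]), (106, [15, 144, 199]), (107, [14, 135, 183]), (108, [13, 106, 156]), (109, [12, 69, 145]), (110, [13, 53, 148]), (111, [12, 52, 148]), (112, [12, 55, 138])]
307 [(103, [15, 145, 208]), (104, [15, 145, 208]), (105, [15, 142, 206]), (106, [14, 139, 198]), (107, [14, 123, 181]), (108, [12, 87, 165]), (109, [12, 61, 159]), (110, [13, 56, 160]), (111, [13, 54, 161]), (112, [12, 57, 162])]
256 [(292, [12, 49, 152]), (293, [13, 49, 151]), (294, [13, 53, 148]), (295, [14, 76, 145]), (296, [16, 117, 159]), (297, [17, 135, 179]), (298, [17, 140, 189]), (299, [17, 135, 191]), (300, [17, 122, 184]), (301, [15, 91, 173]), (302, [13, 75, 164]), (303, [13, 92, 171]), (304, [14, 124, 187]), (305, [15, 143, 198]), (306, [15, 148, 201]), (307, [15, 151, 201])]
300 [(292, [11, 52, 147]), (293, [9, 68, 143]), (294, [5, 106, 139]), (295, [3, 156, 139]), (296, [3, 183, 149]), (297, [3, 187, 162]), (298, [2, 186, 173]), (299, [2, 185, 183]), (300, [2, 184, 191]), (301, [2, 183, 197]), (302, [2, 182, 200]), (303, [2, 181, 202]), (304, [3, 184, 200]), (305, [6, 175, 198]), (306, [11, 162, 200]), (307, [14, 150, 202])]Traceback (most recent call last):
  File "<stdin>", line 18, in <module>
    return umr_minimum(a, axis, None, out, keepdims, initial, where)
ValueError: zero-size array to reduction operation minimum which has no identity
```

```bash
python3 - <<'E'
from h import *
f=dict(np.load('w1.npz'));h=cv2.cvtColor(f['frame'],cv2.COLOR_RGB2HSV)
for u in (251,307):print('board +x end',(onz(f,(u,107.8),.012)*1000).round(1))
print('board -x end',(onz(f,(256,303),.012)*1000).round(1),(onz(f,(256,303.5),.0)*1000).round(1))
for u in (262,268,290,298):
    print(u,[(v,int(h[v,u,1]),int(h[v,u,2])) for v in range(110,160,1)][::1][18:28], [(v,int(h[v,u,1]),int(h[v,u,2])) for v in range(152,162)])
v=122;print([(u,int(h[v,u,1]),int(h[v,u,2])) for u in list(range(248,258))+list(range(302,312))])
v=145;print([(u,int(h[v,u,0]),int(h[v,u,1]),int(h[v,u,2])) for u in list(range(252,262))+list(range(299,312))])
r=cv2.inRange(h,(0,180,90),(8,255,255))|cv2.inRange(h,(172,180,90),(180,255,255));r[:270]=0
c=max(cv2.findContours(r,0,1)[0],key=cv2.contourArea);print('red',cv2.boundingRect(c),(onz(f,cv2.minAreaRect(c)[0],.109)*1000).round(1))
y=cv2.inRange(h,(20,150,120),(35,255,255));y[:215]=0;y[260:]=0;y[:,:255]=0;y[:,305:]=0
print('yellow',cv2.boundingRect(y))
E
```

```text
board +x end [588.6  87.3  12. ]
board +x end [652.5  87.4  12. ]
board -x end [ 594.2 -172.4   12. ] [ 594.1 -181.8    0. ]
262 [(128, 99, 77), (129, 102, 75), (130, 103, 77), (131, 115, 91), (132, 122, 136), (133, 114, 183), (134, 108, 207), (135, 108, 215), (136, 107, 215), (137, 106, 216)] [(152, 106, 214), (153, 106, 215), (154, 106, 215), (155, 106, 215), (156, 102, 210), (157, 91, 196), (158, 70, 176), (159, 52, 162), (160, 45, 157), (161, 46, 156)]
268 [(128, 101, 76), (129, 99, 75), (130, 99, 77), (131, 114, 92), (132, 121, 137), (133, 114, 185), (134, 108, 211), (135, 105, 219), (136, 105, 220), (137, 105, 221)] [(152, 103, 220), (153, 104, 220), (154, 105, 219), (155, 104, 219), (156, 101, 214), (157, 91, 199), (158, 73, 175), (159, 52, 157), (160, 47, 152), (161, 46, 154)]
290 [(128, 97, 79), (129, 96, 77), (130, 101, 83), (131, 117, 107), (132, 120, 149), (133, 116, 182), (134, 111, 198), (135, 111, 203), (136, 109, 203), (137, 111, 203)] [(152, 108, 208), (153, 107, 208), (154, 105, 208), (155, 104, 208), (156, 97, 202), (157, 83, 187), (158, 61, 167), (159, 48, 158), (
[... 526 characters left out ...]
(302, 92, 86), (303, 91, 87), (304, 95, 86), (305, 93, 88), (306, 77, 106), (307, 78, 137), (308, 97, 168), (309, 124, 191), (310, 140, 202), (311, 144, 206)]
[(252, 12, 66, 104), (253, 12, 68, 105), (254, 12, 66, 105), (255, 12, 75, 109), (256, 13, 92, 125), (257, 15, 109, 150), (258, 15, 114, 174), (259, 16, 110, 194), (260, 16, 108, 206), (261, 16, 107, 213), (299, 16, 104, 223), (300, 16, 103, 222), (301, 16, 103, 222), (302, 16, 101, 217), (303, 16, 94, 204), (304, 14, 77, 182), (305, 13, 58, 164), (306, 12, 52, 156), (307, 12, 71, 166), (308, 13, 106, 185), (309, 14, 134, 200), (310, 15, 141, 206), (311, 15, 143, 207)]
red (264, 280, 40, 26) [622.9 -90.4 109. ]
yellow (272, 232, 15, 8)
```

```bash
python3 - <<'E'
from h import *
f=dict(np.load('w1.npz'))
P=lambda u,v,z:(onz(f,(u,v),z)*1000).round(1)[:2]
print('jaw inner top edge if z55',P(265,131.8,.055),P(295,131.6,.055))
print('a lower edge at z52',P(265,157.2,.052),P(295,156.9,.052),' z12',P(265,157.5,.012))
print('jaw width',P(252.5,122,.055),P(306.3,122,.055))
print('a sides',P(257,145,.052),P(303.7,145,.052))
print('yellow',P(279.5,232,.034+.0075),P(279.5,240,.0415))
h=cv2.cvtColor(f['frame'],cv2.COLOR_RGB2HSV)
m=cv2.inRange(h,(8,60,60),(24,140,255));m[60:120,60:150]|=0;m[:60]=0;m[120:]=0;m[:,:60]=0;m[:,145:]=0
rects(f,.04,100,5000,m)
for u,v in[(95,88),(115,98),(128,102),(80,90),(130,95),(70,110)]:print(u,v,h[v,u])
ft=dict(np.load('top0.npz'));ht=cv2.cvtColor(ft['frame'],cv2.COLOR_RGB2HSV)
mt=pale(ft);mt[:155]=0;mt[195:]=0;mt[:,:215]=0;mt[:,245:]=0
rects(ft,.052,20,900,mt)
E
```

```text
jaw inner top edge if z55 [603.9  65.9] [635.1  66.1]
a lower edge at z52 [604.2  38.4] [636.3  38.8]  z12 [605.   29.7]
jaw width [591.   75.9] [646.4  76. ]
a sides [595.6  51.5] [645.1  51.6]
yellow [622.1 -53.5] [622.3 -63.9]
px [107.  93.] c [438.3 103.5] size [34.2 61.1] long axis deg 150.6
95 88 [ 16 122 161]
115 98 [ 16 109 210]
128 102 [ 15 128 136]
80 90 [ 16 107 214]
130 95 [ 15 126 136]
70 110 [ 15 148 202]
px [230. 174.] c [620.9  48.5] size [22.4 48.5] long axis deg 178.9
```

```bash
python3 - <<'E'
from h import *
plan([.6194,.0515,.047],91.3)
E
```

```text
t2.87 ee [0.5957 0.0351 0.2947] yaw 90.01 tilt -1.0000 q7 -0.35 open 0.0853| roll -0.022 rad, then cm tx 1.59 ty 2.41 tz 24.77
```

{"name": "send_rows", "arguments": {
  "commands": [
    {"gripper": 0.5,"tx": 0.4,"ty": 0.6,"tz": 1.0,"roll": -0.022},
    {"gripper": 0.5,"tx": 0.4,"ty": 0.7,"tz": 2.5,"roll": 0},
    {"gripper": 0.5,"tx": 0.4,"ty": 0.7,"tz": 2.5,"roll": 0},
    {"gripper": 0.5,"tx": 0.3,"ty": 0.4,"tz": 2.5,"roll": 0},
    {"gripper": 0.5,"tx": 0.1,"ty": 0,"tz": 1.0,"roll": 0},
    {"gripper": 0.5,"tx": 0,"ty": 0,"tz": 0,"roll": 0},
    {"gripper": 0.5,"tx": 0,"ty": 0,"tz": 0,"roll": 0},
    {"gripper": 0.5,"tx": 0,"ty": 0,"tz": 0,"roll": 0}
  ]
}}

```text
clock: 3.53
ee_pos: [0.6204, 0.0515, 0.2018]
tcp_rot: [0.7, 0.715, 0.001, 0.001]
force: [-0.2, 0.1, 0.8]
opening: 0.0642
grip_force: 0.0
```

```bash
python3 - <<'E'
from h import *
f1=dict(np.load('w1.npz'));print(f1['cam_to_world'][:3,3])
plan([.6194,.0515,.047],91.3)
f=grab('wrist','w2.png');np.savez('w2.npz',**f);print(np.round(f['cam_to_world'],3))
plan([.6194,.0515,.047],91.3)
E
```

```text
[0.59657258 0.11368368 0.41181002]
t3.53 ee [0.6204 0.0515 0.2018] yaw 91.21 tilt -1.0000 q7 -0.40 open 0.0642| roll -0.001 rad, then cm tx 0.00 ty -0.10 tz 15.48
[[ 1.     0.018  0.009  0.619]
 [ 0.02  -0.955 -0.296  0.128]
 [ 0.003  0.296 -0.955  0.319]
 [ 0.     0.     0.     1.   ]]
t3.58 ee [0.6206 0.0517 0.202 ] yaw 91.22 tilt -1.0000 q7 -0.40 open 0.0641| roll -0.001 rad, then cm tx -0.01 ty -0.12 tz 15.50
```

View pics/w2.png

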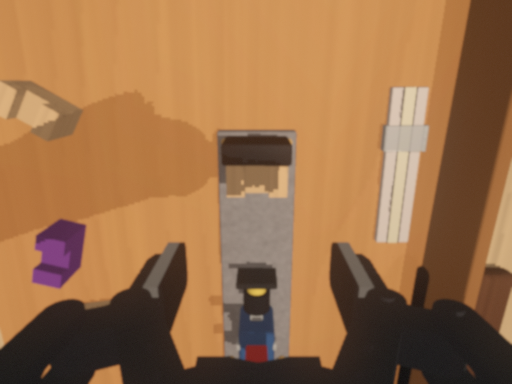

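Close view: jaw top edge near row 165, block a columns 225–289 with its lower edge at row 196, board columns about 220–296.

```bash
python3 - <<'E'
from h import *
f=dict(np.load('w2.npz'));g=cv2.GaussianBlur(f['frame'],(3,3),0).astype(float);s=cv2.cvtColor(f['frame'],cv2.COLOR_RGB2HSV).astype(float)
P=lambda u,v,z:(onz(f,(u,v),z)*1000).round(1)[:2]
def edge(line,a,b,ch):  # strongest gradient subpixel between a..b
    d=np.abs(np.diff(line[:,ch]))[a:b];i=d.argmax();w=d[max(0,i-2):i+3];return a+max(0,i-2)+ (w*np.arange(len(w))).sum()/w.sum()+.5
for v in(210,225,240,255):
    l=edge(s[v],205,235,1);r=edge(s[v],280,310,1);p,q=P(l,v,.012),P(r,v,.012);print('board',v,round(l,1),round(r,1),p,q,(p+q)/2)
for u in(232,240,275,283):
    t=edge(s[:,u],158,175,2);b=edge(s[:,u],188,202,1);print('jaw',u,round(t,1),P(u,t,.055),'a low',round(b,1),P(u,b,.052))
for v in(185,190,193):
    l=edge(s[v],218,234,2);r=edge(s[v],282,294,2);print('a',v,round(l,1),round(r,1),P(l,v,.052),P(r,v,.052))
E
```

```text
board 210 219.4 293.2 [585.   11.2] [655.7  12.5] [620.35  11.85]
board 225 219.9 292.7 [585.3  -4.4] [656.  -3.] [620.65  -3.7 ]
board 240 220.4 292.2 [585.5 -20.4] [656.3 -19. ] [620.9 -19.7]
board 255 220.9 291.6 [585.8 -36.8] [656.6 -35.5] [621.2  -36.15]
jaw 232 165.0 [600.2  65.8] a low 197.2 [599.9  37.9]
jaw 240 165.0 [606.5  65.9] a low 197.1 [606.5  38.1]
jaw 275 165.4 [634.2  66.1] a low 197.4 [635.3  38.3]
jaw 283 165.4 [640.5  66.2] a low 197.4 [641.9  38.4]
a 185 219.0 287.4 [589.3  48.1] [645.1  49.2]
a 190 218.9 287.2 [589.3  43.9] [645.1  44.9]
a 193 218.8 287.2 [589.1  41.3] [645.2  42.4]
```

{"name": "send_rows", "arguments": {
  "commands": [
    {"gripper": 0.5,"tx": 0,"ty": -0.1,"tz": 1.5,"roll": 0},
    {"gripper": 0.5,"tx": 0,"ty": 0,"tz": 3.5,"roll": 0},
    {"gripper": 0.5,"tx": 0,"ty": 0,"tz": 3.5,"roll": 0},
    {"gripper": 0.5,"tx": 0,"ty": 0,"tz": 3.5,"roll": 0},
    {"gripper": 0.5,"tx": 0,"ty": 0,"tz": 2.3,"roll": 0},
    {"gripper": 0.5,"tx": 0,"ty": 0,"tz": 1.1,"roll": 0},
    {"gripper": 0.5,"tx": 0,"ty": 0,"tz": 0,"roll": 0},
    {"gripper": 0.5,"tx": 0,"ty": 0,"tz": 0,"roll": 0}
  ]
}}

```text
clock: 4.25
ee_pos: [0.6198, 0.0524, 0.0477]
tcp_rot: [0.699, 0.715, 0.001, 0.001]
force: [1.0, 0.9, 0.7]
opening: 0.0641
grip_force: 0.0
```

{"name": "send_rows", "arguments": {
  "commands": [
    {"gripper": 0.1,"tx": 0,"ty": 0,"tz": 0,"roll": 0},
    {"gripper": 0.1,"tx": 0,"ty": 0,"tz": 0,"roll": 0},
    {"gripper": 0.1,"tx": 0,"ty": 0,"tz": 0,"roll": 0},
    {"gripper": 0.1,"tx": 0,"ty": 0,"tz": 0,"roll": 0}
  ],
  "squeeze": 20
}}

```text
clock: 4.58
ee_pos: [0.6206, 0.0525, 0.0487]
tcp_rot: [0.699, 0.715, 0.002, 0.001]
force: [-0.7, -0.0, 7.1]
opening: 0.0496
grip_force: 22.2
```

```bash
python3 - <<'E'
from h import *
plan([.6194,.053,.047],91.2);s=sensors.get_state();print(s['force'],s['grip_force'])
E
```

```text
t4.58 ee [0.6206 0.0525 0.0487] yaw 91.25 tilt -1.0000 q7 -0.49 open 0.0496| roll 0.001 rad, then cm tx 0.05 ty -0.12 tz 0.17
[-0.71359495 -0.01119867  7.08398085] 22.176916301250458
```

{"name": "send_rows", "arguments": {
  "commands": [
    {"gripper": 0.1,"tx": 0.1,"ty": -0.1,"tz": 0,"roll": 0},
    {"gripper": 0.1,"tx": 0.1,"ty": 0,"tz": 0,"roll": 0},
    {"gripper": 0.1,"tx": 0,"ty": 0,"tz": 0,"roll": 0}
  ]
}}

```text
clock: 4.83
ee_pos: [0.6201, 0.0532, 0.0487]
tcp_rot: [0.7, 0.715, 0.001, 0.002]
force: [1.0, -1.2, 7.3]
opening: 0.0501
grip_force: 22.4
```

{"name": "send_rows", "arguments": {
  "commands": [
    {"gripper": 0.1,"tx": 0.1,"ty": 0,"tz": 0,"roll": 0},
    {"gripper": 0.1,"tx": 0,"ty": 0,"tz": 0,"roll": 0}
  ]
}}

```text
clock: 5.0
ee_pos: [0.6201, 0.0533, 0.0487]
tcp_rot: [0.7, 0.714, 0.001, 0.002]
force: [0.9, -4.9, 8.0]
opening: 0.0497
grip_force: 23.0
```

{"name": "send_rows", "arguments": {
  "commands": [
    {"gripper": 0.1,"tx": 0.15,"ty": 0,"tz": 0,"roll": 0},
    {"gripper": 0.1,"tx": 0,"ty": 0,"tz": 0,"roll": 0}
  ]
}}

```text
clock: 5.17
ee_pos: [0.6202, 0.0533, 0.0487]
tcp_rot: [0.7, 0.714, 0.0, 0.003]
force: [0.9, -7.7, 9.2]
opening: 0.0497
grip_force: 24.8
```

{"name": "send_rows", "arguments": {
  "commands": [
    {"gripper": 0.5,"tx": -0.25,"ty": 0,"tz": 0,"roll": 0},
    {"gripper": 0.5,"tx": 0,"ty": 0,"tz": 0,"roll": 0},
    {"gripper": 0.5,"tx": 0,"ty": 0,"tz": 0,"roll": 0},
    {"gripper": 0.5,"tx": 0,"ty": 0,"tz": -1.5,"roll": 0},
    {"gripper": 0.5,"tx": 0,"ty": 0,"tz": -3.5,"roll": 0},
    {"gripper": 0.5,"tx": 0,"ty": 0,"tz": -3.5,"roll": 0},
    {"gripper": 0.5,"tx": 0,"ty": 0,"tz": -3.5,"roll": 0},
    {"gripper": 0.7,"tx": 0.8,"ty": -2.5,"tz": -3.0,"roll": 0}
  ]
}}

```text
clock: 5.83
ee_pos: [0.5963, 0.0607, 0.2]
tcp_rot: [0.7, 0.714, 0.002, 0.002]
force: [1.1, -0.9, 1.0]
opening: 0.0724
grip_force: 0.0
```

{"name": "send_rows", "arguments": {
  "commands": [
    {"gripper": 0.7,"tx": 1.0,"ty": -3.5,"tz": 0,"roll": 0},
    {"gripper": 0.7,"tx": 1.0,"ty": -3.5,"tz": 0,"roll": 0},
    {"gripper": 0.7,"tx": 1.0,"ty": -3.5,"tz": 0,"roll": 0},
    {"gripper": 0.7,"tx": 0,"ty": -3.5,"tz": 0,"roll": 0},
    {"gripper": 0.7,"tx": 0,"ty": -2.0,"tz": 0,"roll": 0.12},
    {"gripper": 0.7,"tx": 0,"ty": 0,"tz": 0,"roll": 0.12},
    {"gripper": 0.7,"tx": 0,"ty": 0,"tz": 0,"roll": 0.12},
    {"gripper": 0.7,"tx": 0,"ty": 0,"tz": 0,"roll": 0.12}
  ]
}}

```text
clock: 6.5
ee_pos: [0.4316, 0.0887, 0.1974]
tcp_rot: [0.85, 0.526, 0.001, 0.0]
force: [-0.3, 0.3, 0.0]
opening: 0.0727
grip_force: 0.0
```

{"name": "send_rows", "arguments": {
  "commands": [
    {"gripper": 0.7,"tx": 0,"ty": 0,"tz": 0,"roll": 0.09},
    {"gripper": 0.7,"tx": 0,"ty": 0,"tz": 0,"roll": 0},
    {"gripper": 0.7,"tx": 0,"ty": 0,"tz": 0,"roll": 0}
  ]
}}

```text
clock: 6.75
ee_pos: [0.4319, 0.0886, 0.197]
tcp_rot: [0.871, 0.491, 0.0, 0.0]
force: [-0.0, -1.4, -0.4]
opening: 0.0728
grip_force: 0.0
```

```bash
python3 - <<'E'
from h import *
plan([.4315,.1015,.036],58.7)
f=grab('wrist','w3.png');np.savez('w3.npz',**f);h=cv2.cvtColor(f['frame'],cv2.COLOR_RGB2HSV)
u,v=proj(f,[.4315,.1015,.04]);print(u,v)
m=cv2.inRange(h,(8,60,60),(26,132,255))
v=int(v);u=int(u);M=np.zeros_like(m);M[max(0,v-70):v+70,u-80:u+80]=m[max(0,v-70):v+70,u-80:u+80]
rects(f,.04,200,9000,M)
c=f['frame'][max(0,v-90):v+90,u-120:u+120];cv2.imwrite('pics/w3c.png',cv2.resize(np.hstack([c,cv2.cvtColor(M,8)[max(0,v-90):v+90,u-120:u+120]]),None,fx=1.6,fy=1.6)[:,:,::-1])
E
```

```text
t6.75 ee [0.4319 0.0886 0.197 ] yaw 58.83 tilt -1.0000 q7 -1.04 open 0.0728| roll 0.002 rad, then cm tx 1.08 ty -0.70 tz 16.10
249.61503209744265 166.9865981392177
px [175. 226.] c [352.3  91. ] size [23.4 15.7] long axis deg 54.4
px [250. 162.] c [433.7 105.2] size [31.9 50. ] long axis deg 150.1
```

View pics/w3c.png

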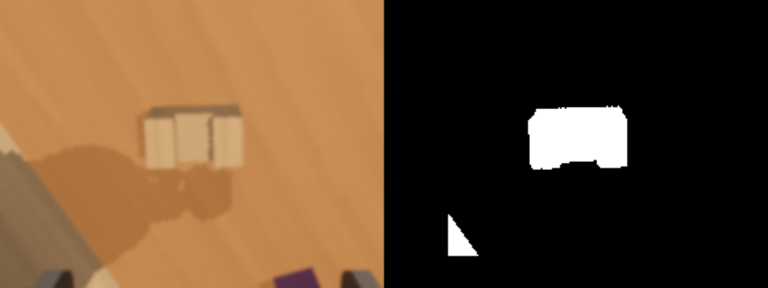

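The crop shows block b's top face lit at crop columns 143–243, rows 118–167, with its shaded far side above it, so I take the top face alone.

```bash
python3 - <<'E'
from h import *
f=dict(np.load('w3.npz'))
P=lambda u,v,z:(onz(f,(u,v),z)*1000).round(1)[:2]
print([P(u,v,.04) for u,v in [(219,150.5),(281,149),(219.5,181),(281,180.5)]])
c=P(250.1,165.3,.04);print(c);plan([c[0]/1e3,c[1]/1e3,.036],59.2)
E
```

```text
[array([417.5, 126.1]), array([461.1, 101. ]), array([403.8, 104.3]), array([447.8,  78.1])]
[432.6 102.5]
t6.80 ee [0.4319 0.0885 0.1968] yaw 58.82 tilt -1.0000 q7 -1.04 open 0.0725| roll -0.007 rad, then cm tx 1.23 ty -0.66 tz 16.08
```

{"name": "send_rows", "arguments": {
  "commands": [
    {"gripper": 0.5,"tx": 0.6,"ty": -0.35,"tz": 1.0,"roll": -0.02},
    {"gripper": 0.5,"tx": 0.63,"ty": -0.3,"tz": 2.5,"roll": 0},
    {"gripper": 0.5,"tx": 0,"ty": 0,"tz": 3.5,"roll": 0},
    {"gripper": 0.5,"tx": 0,"ty": 0,"tz": 3.5,"roll": 0},
    {"gripper": 0.5,"tx": 0,"ty": 0,"tz": 3.2,"roll": 0},
    {"gripper": 0.5,"tx": 0,"ty": 0,"tz": 1.8,"roll": 0},
    {"gripper": 0.5,"tx": 0,"ty": 0,"tz": 0.6,"roll": 0},
    {"gripper": 0.5,"tx": 0,"ty": 0,"tz": 0,"roll": 0}
  ]
}}

```text
clock: 7.47
ee_pos: [0.4313, 0.1024, 0.0337]
tcp_rot: [0.866, 0.499, -0.002, -0.001]
force: [-0.1, -0.1, 0.2]
opening: 0.0638
grip_force: 0.0
```

{"name": "send_rows", "arguments": {
  "commands": [
    {"gripper": 0.5,"tx": 0,"ty": 0,"tz": 0,"roll": 0},
    {"gripper": 0.0,"tx": 0,"ty": 0,"tz": 0,"roll": 0},
    {"gripper": 0.0,"tx": 0,"ty": 0,"tz": 0,"roll": 0},
    {"gripper": 0.0,"tx": 0,"ty": 0,"tz": 0,"roll": 0},
    {"gripper": 0.0,"tx": 0,"ty": 0,"tz": 0,"roll": 0},
    {"gripper": 0.0,"tx": 0,"ty": 0,"tz": 0,"roll": 0}
  ],
  "squeeze": 25
}}

```text
clock: 7.97
ee_pos: [0.4337, 0.1024, 0.0365]
tcp_rot: [0.867, 0.498, 0.001, 0.0]
force: [-1.3, 0.9, 8.1]
opening: 0.0498
grip_force: 26.9
```

```bash
python3 - <<'E'
from h import *
plan([.432,.1015,.036],60)
E
```

```text
t7.97 ee [0.4337 0.1024 0.0365] yaw 59.75 tilt -1.0000 q7 -1.28 open 0.0498| roll -0.004 rad, then cm tx -0.16 ty -0.11 tz 0.05
```

{"name": "send_rows", "arguments": {
  "commands": [
    {"gripper": 0.0,"tx": 0,"ty": 0,"tz": -1.0,"roll": 0},
    {"gripper": 0.0,"tx": 0,"ty": 0,"tz": -2.5,"roll": 0},
    {"gripper": 0.0,"tx": 0,"ty": 0,"tz": -3.0,"roll": 0},
    {"gripper": 0.0,"tx": 0,"ty": 0,"tz": -2.5,"roll": -0.1},
    {"gripper": 0.0,"tx": 0,"ty": 0,"tz": -1.0,"roll": -0.12},
    {"gripper": 0.0,"tx": 0,"ty": 0,"tz": 0,"roll": -0.12},
    {"gripper": 0.0,"tx": 0,"ty": 0,"tz": 0,"roll": -0.12},
    {"gripper": 0.0,"tx": 0,"ty": 0,"tz": 0,"roll": -0.09}
  ]
}}

```text
clock: 8.63
ee_pos: [0.4329, 0.1016, 0.1366]
tcp_rot: [0.697, 0.717, 0.0, 0.001]
force: [0.2, 0.2, 0.1]
opening: 0.0495
grip_force: 26.3
```

```bash
python3 - <<'E'
from h import *
plan([.6207,.021,.049],91.2)
E
```

```text
t8.63 ee [0.4329 0.1016 0.1366] yaw 91.59 tilt -1.0000 q7 -0.68 open 0.0495| roll 0.007 rad, then cm tx -8.45 ty 18.61 tz 8.76
```

{"name": "send_rows", "arguments": {
  "commands": [
    {"gripper": 0.0,"tx": -0.7,"ty": 1.5,"tz": 0,"roll": 0},
    {"gripper": 0.0,"tx": -1.4,"ty": 3.0,"tz": 0,"roll": 0},
    {"gripper": 0.0,"tx": -1.5,"ty": 3.3,"tz": 0,"roll": 0},
    {"gripper": 0.0,"tx": -1.5,"ty": 3.3,"tz": 0,"roll": 0},
    {"gripper": 0.0,"tx": -1.5,"ty": 3.3,"tz": 0,"roll": 0},
    {"gripper": 0.0,"tx": -1.2,"ty": 2.7,"tz": 0,"roll": 0},
    {"gripper": 0.0,"tx": -0.65,"ty": 1.5,"tz": 0,"roll": 0},
    {"gripper": 0.0,"tx": 0,"ty": 0,"tz": 0,"roll": 0}
  ]
}}

```text
clock: 9.3
ee_pos: [0.6237, 0.0186, 0.1363]
tcp_rot: [0.701, 0.713, 0.001, 0.001]
force: [-0.0, -0.4, -0.3]
opening: 0.0497
grip_force: 26.3
```

```bash
python3 - <<'E'
from h import *
plan([.6207,.021,.049],91.2)
f=grab('wrist','w4.png');np.savez('w4.npz',**f)
plan([.6207,.021,.049],91.2)
E
```

```text
t9.30 ee [0.6237 0.0186 0.1363] yaw 91.01 tilt -1.0000 q7 -0.42 open 0.0497| roll -0.003 rad, then cm tx 0.24 ty -0.29 tz 8.73
t9.35 ee [0.6215 0.0203 0.136 ] yaw 91.12 tilt -1.0000 q7 -0.42 open 0.0498| roll -0.001 rad, then cm tx 0.08 ty -0.08 tz 8.70
```

View pics/w4.png

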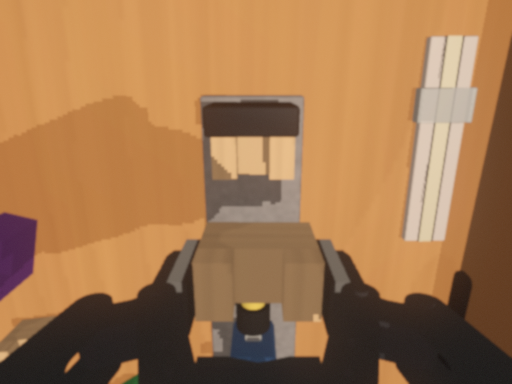

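Block b is held square (top-face edge around row 240), clear of block a (rows 136–180). Lowering it behind a.

{"name": "send_rows", "arguments": {
  "commands": [
    {"gripper": 0.0,"tx": 0,"ty": -0.08,"tz": 1.0,"roll": 0},
    {"gripper": 0.0,"tx": 0,"ty": 0,"tz": 2.5,"roll": 0},
    {"gripper": 0.0,"tx": 0,"ty": 0,"tz": 2.8,"roll": 0},
    {"gripper": 0.0,"tx": 0,"ty": 0,"tz": 1.5,"roll": 0},
    {"gripper": 0.0,"tx": 0,"ty": 0,"tz": 0.6,"roll": 0},
    {"gripper": 0.0,"tx": 0,"ty": 0,"tz": 0.2,"roll": 0},
    {"gripper": 0.0,"tx": 0,"ty": 0,"tz": 0,"roll": 0},
    {"gripper": 0.0,"tx": 0,"ty": 0,"tz": 0,"roll": 0}
  ]
}}

```text
clock: 10.02
ee_pos: [0.6201, 0.0221, 0.0501]
tcp_rot: [0.699, 0.715, 0.001, 0.0]
force: [-0.7, 0.6, -0.5]
opening: 0.0496
grip_force: 26.5
```

{"name": "send_rows", "arguments": {
  "commands": [
    {"gripper": 0.0,"tx": 0.2,"ty": 0,"tz": 0,"roll": 0},
    {"gripper": 0.0,"tx": 0.15,"ty": 0,"tz": 0,"roll": 0},
    {"gripper": 0.0,"tx": 0,"ty": 0,"tz": 0,"roll": 0}
  ]
}}

```text
clock: 10.27
ee_pos: [0.6199, 0.0258, 0.0499]
tcp_rot: [0.699, 0.715, 0.001, 0.0]
force: [0.1, 0.7, -0.5]
opening: 0.0498
grip_force: 26.5
```

{"name": "send_rows", "arguments": {
  "commands": [
    {"gripper": 0.0,"tx": 0,"ty": 0.06,"tz": 0.12,"roll": 0},
    {"gripper": 0.0,"tx": 0.1,"ty": 0,"tz": 0,"roll": 0},
    {"gripper": 0.0,"tx": 0.1,"ty": 0,"tz": 0,"roll": 0},
    {"gripper": 0.0,"tx": 0,"ty": 0,"tz": 0,"roll": 0}
  ]
}}

```text
clock: 10.6
ee_pos: [0.6206, 0.0268, 0.0485]
tcp_rot: [0.699, 0.715, 0.0, 0.001]
force: [-0.6, -1.2, 4.5]
opening: 0.0494
grip_force: 27.1
```

{"name": "send_rows", "arguments": {
  "commands": [
    {"gripper": 0.0,"tx": 0.15,"ty": 0,"tz": 0,"roll": 0},
    {"gripper": 0.0,"tx": 0,"ty": 0,"tz": 0,"roll": 0}
  ]
}}

```text
clock: 10.77
ee_pos: [0.6206, 0.0269, 0.0485]
tcp_rot: [0.7, 0.715, -0.001, 0.001]
force: [-0.2, -4.7, 6.6]
opening: 0.0502
grip_force: 27.2
```

{"name": "send_rows", "arguments": {
  "commands": [
    {"gripper": 0.5,"tx": -0.2,"ty": 0,"tz": 0,"roll": 0},
    {"gripper": 0.5,"tx": 0,"ty": 0,"tz": 0,"roll": 0},
    {"gripper": 0.5,"tx": 0,"ty": 0,"tz": 0,"roll": 0},
    {"gripper": 0.5,"tx": 0,"ty": 0,"tz": -1.5,"roll": 0},
    {"gripper": 0.5,"tx": 0,"ty": 0,"tz": -3.5,"roll": 0},
    {"gripper": 0.5,"tx": 0,"ty": 0,"tz": -3.5,"roll": 0},
    {"gripper": 0.5,"tx": 0,"ty": 0,"tz": -3.5,"roll": 0},
    {"gripper": 0.5,"tx": -1.0,"ty": -1.5,"tz": -3.0,"roll": 0}
  ]
}}

```text
clock: 11.43
ee_pos: [0.6075, 0.0196, 0.202]
tcp_rot: [0.698, 0.716, 0.003, 0.001]
force: [-0.1, -0.4, 0.5]
opening: 0.0639
grip_force: 0.0
```

{"name": "send_rows", "arguments": {
  "commands": [
    {"gripper": 0.5,"tx": -2.2,"ty": -2.8,"tz": 0,"roll": 0},
    {"gripper": 0.5,"tx": -2.4,"ty": -3.0,"tz": 0,"roll": 0},
    {"gripper": 0.5,"tx": -2.4,"ty": -3.0,"tz": 0,"roll": 0},
    {"gripper": 0.5,"tx": -2.4,"ty": -3.0,"tz": 0,"roll": 0},
    {"gripper": 0.5,"tx": -2.4,"ty": -3.0,"tz": 0,"roll": 0},
    {"gripper": 0.5,"tx": -1.2,"ty": -1.5,"tz": 0,"roll": -0.07},
    {"gripper": 0.5,"tx": 0,"ty": 0,"tz": 0,"roll": -0.063},
    {"gripper": 0.5,"tx": 0,"ty": 0,"tz": 0,"roll": 0}
  ]
}}

```text
clock: 12.1
ee_pos: [0.4445, -0.1182, 0.1989]
tcp_rot: [0.65, 0.76, -0.0, 0.0]
force: [0.4, 0.7, -0.1]
opening: 0.0639
grip_force: 0.0
```

```bash
python3 - <<'E'
from h import *
plan([.445,-.1165,.036],98.8)
f=grab('wrist','w5.png');np.savez('w5.npz',**f)
plan([.445,-.1165,.036],98.8)
u,v=map(int,proj(f,[.445,-.1165,.04]));print(u,v)
c=f['frame'][max(0,v-90):v+90,u-120:u+120];print(max(0,v-90),u-120);cv2.imwrite('pics/w5c.png',cv2.resize(c,None,fx=3,fy=3)[:,:,::-1])
E
```

```text
t12.10 ee [ 0.4445 -0.1182  0.1989] yaw 98.90 tilt -1.0000 q7 0.04 open 0.0639| roll 0.002 rad, then cm tx 0.16 ty 0.08 tz 16.29
t12.15 ee [ 0.4454 -0.1172  0.199 ] yaw 98.79 tilt -1.0000 q7 0.03 open 0.0641| roll -0.000 rad, then cm tx 0.08 ty -0.03 tz 16.30
258 176
86 138
```

View pics/w5c.png

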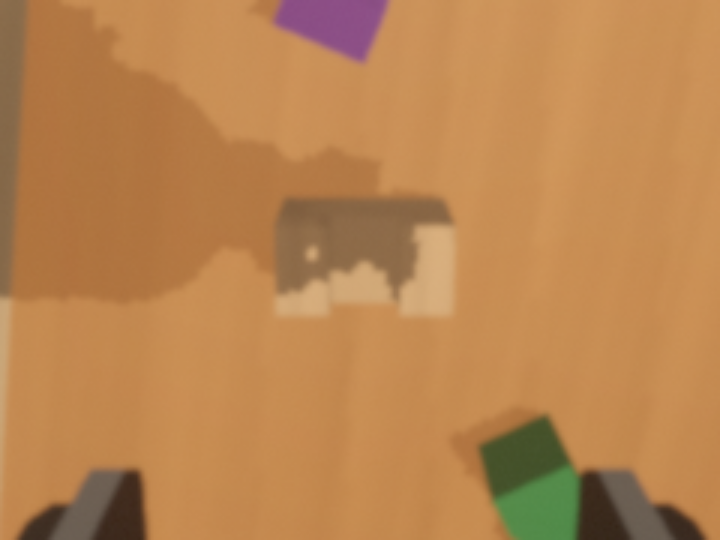

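The crop shows block c square to the tool with its top face at crop columns 275–456, rows 225–316. That is pixel centre about (259.8,176.3). The green block is well clear of the fingers.

```bash
python3 - <<'E'
from h import *
f=dict(np.load('w5.npz'));a,b,m=[onz(f,p,.04) for p in [(229.7,191.3),(290,161),(259.8,176.3)]];print(a,b,m)
plan([m[0],m[1],.0362],98.8)
E
```

```text
[ 0.42299789 -0.13281765  0.04      ] [ 0.46872932 -0.09920136  0.04      ] [ 0.44615167 -0.11591678  0.04      ]
t12.15 ee [ 0.4454 -0.1172  0.199 ] yaw 98.79 tilt -1.0000 q7 0.03 open 0.0641| roll -0.000 rad, then cm tx 0.12 ty 0.09 tz 16.28
```

{"name": "send_rows", "arguments": {
  "commands": [
    {"gripper": 0.5,"tx": 0.12,"ty": 0.09,"tz": 1.0,"roll": 0},
    {"gripper": 0.5,"tx": 0,"ty": 0,"tz": 2.5,"roll": 0},
    {"gripper": 0.5,"tx": 0,"ty": 0,"tz": 3.5,"roll": 0},
    {"gripper": 0.5,"tx": 0,"ty": 0,"tz": 3.5,"roll": 0},
    {"gripper": 0.5,"tx": 0,"ty": 0,"tz": 3.2,"roll": 0},
    {"gripper": 0.5,"tx": 0,"ty": 0,"tz": 1.8,"roll": 0},
    {"gripper": 0.5,"tx": 0,"ty": 0,"tz": 0.6,"roll": 0},
    {"gripper": 0.5,"tx": 0,"ty": 0,"tz": 0,"roll": 0}
  ]
}}

```text
clock: 12.82
ee_pos: [0.4455, -0.1144, 0.0356]
tcp_rot: [0.65, 0.76, -0.0, -0.001]
force: [-1.0, 0.2, -0.4]
opening: 0.0639
grip_force: 0.0
```

{"name": "send_rows", "arguments": {
  "commands": [
    {"gripper": 0.5,"tx": 0,"ty": 0,"tz": 0,"roll": 0},
    {"gripper": 0.0,"tx": 0,"ty": 0,"tz": 0,"roll": 0},
    {"gripper": 0.0,"tx": 0,"ty": 0,"tz": 0,"roll": 0},
    {"gripper": 0.0,"tx": 0,"ty": 0,"tz": 0,"roll": 0},
    {"gripper": 0.0,"tx": 0,"ty": 0,"tz": 0,"roll": 0},
    {"gripper": 0.0,"tx": 0,"ty": 0,"tz": 0,"roll": 0}
  ],
  "squeeze": 25
}}

```text
clock: 13.32
ee_pos: [0.4472, -0.116, 0.0383]
tcp_rot: [0.65, 0.76, 0.001, 0.001]
force: [-0.1, 1.2, 6.6]
opening: 0.0495
grip_force: 26.9
```

{"name": "send_rows", "arguments": {
  "commands": [
    {"gripper": 0.0,"tx": 0,"ty": 0,"tz": -1.0,"roll": 0},
    {"gripper": 0.0,"tx": 0,"ty": 0,"tz": -2.5,"roll": 0},
    {"gripper": 0.0,"tx": 0,"ty": 0,"tz": -3.0,"roll": 0},
    {"gripper": 0.0,"tx": 0,"ty": 0,"tz": -3.0,"roll": 0.07},
    {"gripper": 0.0,"tx": 0,"ty": 0,"tz": -3.0,"roll": 0.063},
    {"gripper": 0.0,"tx": 0,"ty": 0,"tz": -2.5,"roll": 0},
    {"gripper": 0.0,"tx": 0,"ty": 0,"tz": -1.0,"roll": 0},
    {"gripper": 0.0,"tx": 0,"ty": 0,"tz": 0,"roll": 0}
  ]
}}

```text
clock: 13.98
ee_pos: [0.4473, -0.1165, 0.1997]
tcp_rot: [0.699, 0.715, 0.001, 0.002]
force: [0.7, 0.5, -0.8]
opening: 0.0498
grip_force: 26.2
```

```bash
python3 - <<'E'
from h import *
plan([.621,-.005,.05],91.2)
E
```

```text
t13.98 ee [ 0.4473 -0.1165  0.1997] yaw 91.24 tilt -1.0000 q7 -0.09 open 0.0498| roll 0.001 rad, then cm tx 10.78 ty 17.60 tz 14.97
```

{"name": "send_rows", "arguments": {
  "commands": [
    {"gripper": 0.0,"tx": 0.8,"ty": 1.5,"tz": 0,"roll": 0},
    {"gripper": 0.0,"tx": 1.8,"ty": 2.8,"tz": 0,"roll": 0},
    {"gripper": 0.0,"tx": 1.9,"ty": 3.1,"tz": 0,"roll": 0},
    {"gripper": 0.0,"tx": 1.9,"ty": 3.1,"tz": 0,"roll": 0},
    {"gripper": 0.0,"tx": 1.9,"ty": 3.1,"tz": 0,"roll": 0},
    {"gripper": 0.0,"tx": 1.6,"ty": 2.6,"tz": 0,"roll": 0},
    {"gripper": 0.0,"tx": 0.8,"ty": 1.4,"tz": 0,"roll": 0},
    {"gripper": 0.0,"tx": 0,"ty": 0,"tz": 0,"roll": 0}
  ]
}}

```text
clock: 14.65
ee_pos: [0.6211, -0.0015, 0.1952]
tcp_rot: [0.698, 0.716, 0.001, -0.001]
force: [0.2, -0.1, -0.4]
opening: 0.0495
grip_force: 26.3
```

{"name": "send_rows", "arguments": {
  "commands": [
    {"gripper": 0.0,"tx": 0,"ty": 0,"tz": 1.0,"roll": 0},
    {"gripper": 0.0,"tx": 0,"ty": 0,"tz": 2.5,"roll": 0},
    {"gripper": 0.0,"tx": 0,"ty": 0,"tz": 3.0,"roll": 0},
    {"gripper": 0.0,"tx": 0,"ty": 0,"tz": 2.0,"roll": 0},
    {"gripper": 0.0,"tx": 0,"ty": 0,"tz": 0.5,"roll": 0},
    {"gripper": 0.0,"tx": 0,"ty": 0,"tz": 0,"roll": 0}
  ]
}}

```text
clock: 15.15
ee_pos: [0.6169, -0.0063, 0.1045]
tcp_rot: [0.7, 0.715, -0.002, -0.002]
force: [-0.2, -0.2, -0.1]
opening: 0.0501
grip_force: 26.3
```

```bash
python3 - <<'E'
from h import *
plan([.621,-.005,.051],91.2)
E
```

```text
t15.15 ee [ 0.6169 -0.0063  0.1045] yaw 91.22 tilt -1.0000 q7 -0.40 open 0.0501| roll 0.000 rad, then cm tx 0.13 ty 0.41 tz 5.35
```

{"name": "send_rows", "arguments": {
  "commands": [
    {"gripper": 0.0,"tx": 0.05,"ty": 0.2,"tz": 0,"roll": 0},
    {"gripper": 0.0,"tx": 0,"ty": 0,"tz": 1.5,"roll": 0},
    {"gripper": 0.0,"tx": 0,"ty": 0,"tz": 1.5,"roll": 0},
    {"gripper": 0.0,"tx": 0,"ty": 0,"tz": 0.8,"roll": 0},
    {"gripper": 0.0,"tx": 0,"ty": 0,"tz": 0.4,"roll": 0},
    {"gripper": 0.0,"tx": 0,"ty": 0,"tz": 0,"roll": 0},
    {"gripper": 0.0,"tx": 0,"ty": 0,"tz": 0,"roll": 0}
  ]
}}

```text
clock: 15.73
ee_pos: [0.6216, -0.0044, 0.065]
tcp_rot: [0.699, 0.715, -0.0, -0.0]
force: [-0.2, 0.5, -0.4]
opening: 0.0491
grip_force: 26.3
```

```bash
python3 - <<'E'
from h import *
plan([.6211,-.003,.0505],91.2)
E
```

```text
t15.73 ee [ 0.6216 -0.0044  0.065 ] yaw 91.27 tilt -1.0000 q7 -0.43 open 0.0491| roll 0.001 rad, then cm tx 0.14 ty -0.04 tz 1.45
```

{"name": "send_rows", "arguments": {
  "commands": [
    {"gripper": 0.0,"tx": 0,"ty": -0.04,"tz": 0.7,"roll": 0},
    {"gripper": 0.0,"tx": 0,"ty": 0,"tz": 0.5,"roll": 0},
    {"gripper": 0.0,"tx": 0,"ty": 0,"tz": 0.22,"roll": 0},
    {"gripper": 0.0,"tx": 0,"ty": 0,"tz": 0,"roll": 0},
    {"gripper": 0.0,"tx": 0.1,"ty": 0,"tz": 0,"roll": 0},
    {"gripper": 0.0,"tx": 0,"ty": 0,"tz": 0,"roll": 0}
  ]
}}

```text
clock: 16.23
ee_pos: [0.6212, -0.0032, 0.0508]
tcp_rot: [0.699, 0.715, 0.0, -0.0]
force: [0.5, 0.1, -0.0]
opening: 0.0491
grip_force: 26.3
```

{"name": "send_rows", "arguments": {
  "commands": [
    {"gripper": 0.0,"tx": 0.15,"ty": 0,"tz": 0,"roll": 0},
    {"gripper": 0.0,"tx": 0.1,"ty": 0,"tz": 0,"roll": 0},
    {"gripper": 0.0,"tx": 0,"ty": 0,"tz": 0,"roll": 0}
  ]
}}

```text
clock: 16.48
ee_pos: [0.6211, -0.0006, 0.0509]
tcp_rot: [0.699, 0.715, 0.0, -0.0]
force: [0.2, -0.1, 0.0]
opening: 0.0494
grip_force: 26.3
```

{"name": "send_rows", "arguments": {
  "commands": [
    {"gripper": 0.0,"tx": 0.1,"ty": 0,"tz": 0.06,"roll": 0},
    {"gripper": 0.0,"tx": 0.1,"ty": 0,"tz": 0,"roll": 0},
    {"gripper": 0.0,"tx": 0,"ty": 0,"tz": 0,"roll": 0}
  ]
}}

```text
clock: 16.73
ee_pos: [0.6212, -0.0001, 0.0504]
tcp_rot: [0.7, 0.715, -0.001, 0.001]
force: [-0.9, -2.2, 2.7]
opening: 0.0494
grip_force: 26.6
```

{"name": "send_rows", "arguments": {
  "commands": [
    {"gripper": 0.0,"tx": 0.12,"ty": 0,"tz": 0,"roll": 0},
    {"gripper": 0.0,"tx": 0,"ty": 0,"tz": 0,"roll": 0}
  ]
}}

```text
clock: 16.9
ee_pos: [0.6211, -0.0, 0.0504]
tcp_rot: [0.7, 0.714, -0.001, 0.001]
force: [-0.5, -6.6, 3.2]
opening: 0.0494
grip_force: 26.7
```

{"name": "send_rows", "arguments": {
  "commands": [
    {"gripper": 0.5,"tx": -0.15,"ty": 0,"tz": 0,"roll": 0},
    {"gripper": 0.5,"tx": 0,"ty": 0,"tz": 0,"roll": 0},
    {"gripper": 0.5,"tx": 0,"ty": 0,"tz": 0,"roll": 0},
    {"gripper": 0.5,"tx": 0,"ty": 0,"tz": -1.5,"roll": 0},
    {"gripper": 0.5,"tx": 0,"ty": 0,"tz": -3.5,"roll": 0},
    {"gripper": 0.5,"tx": 0,"ty": 0,"tz": -3.5,"roll": 0},
    {"gripper": 0.5,"tx": 0,"ty": 0,"tz": -3.5,"roll": 0},
    {"gripper": 0.8,"tx": 0,"ty": 0,"tz": -3.0,"roll": 0}
  ]
}}

```text
clock: 17.57
ee_pos: [0.6214, 0.0016, 0.2038]
tcp_rot: [0.699, 0.715, 0.001, 0.0]
force: [1.2, 0.4, 0.3]
opening: 0.0745
grip_force: 0.0
```

{"name": "send_rows", "arguments": {
  "commands": [
    {"gripper": 1,"tx": -2.0,"ty": 0,"tz": -1.0,"roll": 0},
    {"gripper": 1,"tx": -3.4,"ty": 0,"tz": 0,"roll": 0},
    {"gripper": 1,"tx": -3.4,"ty": 0,"tz": 0,"roll": 0},
    {"gripper": 1,"tx": -2.5,"ty": 0,"tz": 0,"roll": 0},
    {"gripper": 1,"tx": -1.3,"ty": 0,"tz": 0,"roll": -0.12},
    {"gripper": 1,"tx": 0,"ty": 0,"tz": 0,"roll": -0.12},
    {"gripper": 1,"tx": 0,"ty": 0,"tz": 0,"roll": -0.12},
    {"gripper": 1,"tx": 0,"ty": 0,"tz": 0,"roll": -0.12}
  ]
}}

```text
clock: 18.23
ee_pos: [0.6239, -0.1251, 0.2115]
tcp_rot: [0.507, 0.862, 0.0, 0.0]
force: [0.6, -0.9, 0.1]
opening: 0.0855
grip_force: 0.0
```

{"name": "send_rows", "arguments": {
  "commands": [
    {"gripper": 1,"tx": 0,"ty": 0,"tz": 0,"roll": -0.12},
    {"gripper": 1,"tx": 0,"ty": 0,"tz": 0,"roll": -0.12},
    {"gripper": 1,"tx": 0,"ty": 0,"tz": 0,"roll": -0.12},
    {"gripper": 1,"tx": 0,"ty": 0,"tz": 0,"roll": -0.12},
    {"gripper": 1,"tx": 0,"ty": 0,"tz": 0,"roll": -0.12},
    {"gripper": 1,"tx": 0,"ty": 0,"tz": 0,"roll": -0.12},
    {"gripper": 1,"tx": 0,"ty": 0,"tz": 0,"roll": -0.12},
    {"gripper": 1,"tx": 0,"ty": 0,"tz": 0,"roll": -0.12}
  ]
}}

```text
clock: 18.9
ee_pos: [0.6239, -0.1249, 0.2115]
tcp_rot: [0.051, 0.999, 0.0, 0.0]
force: [0.1, 0.6, -0.5]
opening: 0.0853
grip_force: 0.0
```

{"name": "send_rows", "arguments": {
  "commands": [
    {"gripper": 1,"tx": 0,"ty": 0,"tz": 0,"roll": -0.12},
    {"gripper": 1,"tx": 0,"ty": 0,"tz": 0,"roll": 0},
    {"gripper": 1,"tx": 0,"ty": 0,"tz": 0,"roll": 0}
  ]
}}

```text
clock: 19.15
ee_pos: [0.6239, -0.1251, 0.211]
tcp_rot: [-0.004, 1.0, 0.0, 0.0]
force: [0.4, -0.8, -0.5]
opening: 0.0853
grip_force: 0.0
```

```bash
python3 - <<'E'
from h import *
plan([.6233,-.129,.115],181.2)
f=grab('wrist','w6.png');np.savez('w6.npz',**f);print(np.round(f['cam_to_world'],3))
plan([.6233,-.129,.115],181.2)
E
```

```text
t19.15 ee [ 0.6239 -0.1251  0.211 ] yaw -179.54 tilt -1.0000 q7 1.24 open 0.0853| roll -0.013 rad, then cm tx 0.07 ty -0.39 tz 9.60
[[-0.007  0.954  0.298  0.548]
 [ 1.     0.006  0.004 -0.125]
 [ 0.002  0.298 -0.954  0.328]
 [ 0.     0.     0.     1.   ]]
t19.20 ee [ 0.6239 -0.1251  0.2109] yaw -179.56 tilt -1.0000 q7 1.24 open 0.0851| roll -0.013 rad, then cm tx 0.07 ty -0.39 tz 9.59
```

View pics/w6.png

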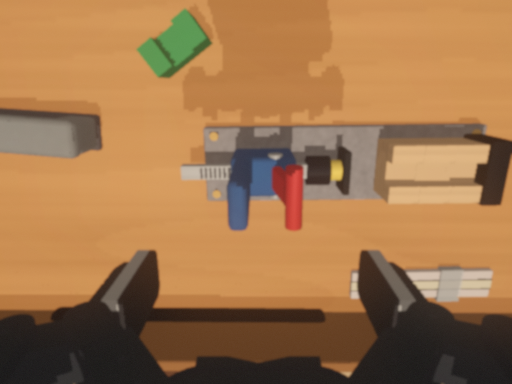

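The view shows the finished row of three at columns 376–490 with the notch running through in one line. The pad plate is at column about 345, the yellow sleeve about 329–342, the red bar at (293,200) and the blue grip at (238,200).

```bash
cat >> h.py <<'E'
def runs(b):
    b=np.r_[0,b.astype(int),0];d=np.diff(b);return [(s,e) for s,e in zip(np.where(d==1)[0],np.where(d==-1)[0]) if e-s>1]
def masks(f):
    h=cv2.cvtColor(f['frame'],cv2.COLOR_RGB2HSV)
    red=cv2.inRange(h,(0,180,60),(7,255,255))|cv2.inRange(h,(172,180,60),(180,255,255))
    blue=cv2.inRange(h,(100,110,30),(130,255,255))
    yel=cv2.inRange(h,(20,150,90),(34,255,255))
    return h,red,blue,yel
E
python3 - <<'E'
from h import *
f=dict(np.load('w6.npz'));h,r,b,y=masks(f)
P=lambda u,v,z:(onz(f,(u,v),z)*1000).round(1)[:2]
for v in(190,205,215,222):
    R=runs(r[v]);B=runs(b[v]);print(v,'red',R,[ (P(s,v,.109),P(e,v,.109)) for s,e in R][:1],'blue',B,[(P(s,v,.128),P(e,v,.128)) for s,e in B][:1])
print('yel',cv2.boundingRect(y),[ (v,runs(y[v,250:400])) for v in(160,165,170,175)])
for v in (150,160,170,180):print(v,[(u,int(h[v,u,1]),int(h[v,u,2])) for u in range(326,392,2)])
# row top: long edges of notch per block
E
```

```text
190 red [] [] blue [] []
205 red [] [] blue [] []
215 red [] [] blue [] []
222 red [] [] blue [] []
yel (330, 160, 14, 21) [(160, []), (165, []), (170, []), (175, [])]
150 [(326, 51, 110), (328, 54, 113), (330, 52, 113), (332, 50, 113), (334, 53, 111), (336, 58, 97), (338, 73, 70), (340, 99, 59), (342, 98, 60), (344, 96, 61), (346, 79, 71), (348, 56, 109), (350, 47, 141), (352, 44, 155), (354, 44, 157), (356, 44, 156), (358, 43, 154), (360, 45, 153), (362, 45, 153), (364, 45, 154), (366, 44, 155), (368, 43, 154), (370, 45, 157), (372, 44, 157), (374, 45, 157), (376, 65, 148), (378, 113, 135), (380, 117, 135), (382, 119, 135), (384, 121, 133), (386, 116, 132), (388, 119, 135), (390, 117, 137)]
160 [(326, 89, 57), (328, 95, 59), (330, 123, 91), (332, 135, 134), (334, 137, 140), (336, 143, 137), (338, 156, 131), (340, 153, 112), (342, 111, 69), (344, 90, 62), (346, 83, 68), (348, 81, 69), (350, 62, 91), (352, 47, 142), (354, 43, 154), (356, 44, 152), (358, 43, 154), (360, 44, 158), (362, 45, 158), (364, 44, 157), (366, 45, 159), (368, 43, 161), (370, 43, 159), (372, 44, 157), (374, 50, 
[... 526 characters left out ...]
 156), (374, 64, 147), (376, 113, 140), (378, 115, 140), (380, 119, 139), (382, 121, 139), (384, 120, 147), (386, 109, 198), (388, 104, 219), (390, 104, 218)]
180 [(326, 97, 63), (328, 89, 66), (330, 104, 128), (332, 105, 182), (334, 104, 181), (336, 138, 163), (338, 160, 155), (340, 160, 134), (342, 128, 78), (344, 92, 69), (346, 86, 71), (348, 79, 77), (350, 50, 132), (352, 44, 156), (354, 44, 155), (356, 44, 155), (358, 46, 154), (360, 44, 155), (362, 46, 155), (364, 45, 152), (366, 45, 153), (368, 44, 156), (370, 45, 158), (372, 50, 154), (374, 92, 139), (376, 118, 140), (378, 120, 140), (380, 119, 139), (382, 118, 140), (384, 120, 147), (386, 116, 165), (388, 115, 168), (390, 116, 167)]
```

```bash
sed -i 's/b=np.r_\[0,b.astype(int),0\]/b=np.r_[0,(b>0).astype(int),0]/' h.py; python3 - <<'E'
from h import *
f=dict(np.load('w6.npz'));h,r,b,y=masks(f)
P=lambda u,v,z:(onz(f,(u,v),z)*1000).round(1)[:2]
for v in(190,205,215,222):
    R=runs(r[v]);B=runs(b[v]);print(v,'red',R,[ (P(s,v,.109),P(e,v,.109)) for s,e in R][:1],'blue',B,[(P(s,v,.128),P(e,v,.128)) for s,e in B][:1])
print('red box',cv2.boundingRect(r))
print('pad',P(350,160,.049),P(350,170,.040),'row',P(385,170,.052),P(375.5,170,.012),'yel',P(330,170,.043),P(343.5,170,.043))
E
```

```text
190 red [(np.int64(278), np.int64(282)), (np.int64(284), np.int64(292)), (np.int64(298), np.int64(301))] [(array([ 617.2, -110.8]), array([ 617.2, -108.1]))] blue [] []
205 red [(np.int64(286), np.int64(291)), (np.int64(297), np.int64(301))] [(array([ 627.9, -105. ]), array([ 627.9, -101.6]))] blue [] []
215 red [(np.int64(286), np.int64(292)), (np.int64(295), np.int64(301))] [(array([ 635.2, -104.8]), array([ 635.2, -100.7]))] blue [] []
222 red [(np.int64(286), np.int64(293)), (np.int64(295), np.int64(301))] [(array([ 640.4, -104.7]), array([640.4, -99.8]))] blue [] []
red box (274, 168, 28, 61)
pad [609.5 -47.4] [620.4 -44.1] row [617.2 -18.4] [627.3 -11.9] yel [619.7 -62.2] [619.7 -50.6]
```

{"name": "send_rows", "arguments": {
  "commands": [
    {"gripper": 1,"tx": 0.07,"ty": -0.39,"tz": 0.5,"roll": -0.013},
    {"gripper": 1,"tx": 0,"ty": 0,"tz": 2.0,"roll": 0},
    {"gripper": 1,"tx": 0,"ty": 0,"tz": 2.5,"roll": 0},
    {"gripper": 1,"tx": 0,"ty": 0,"tz": 2.2,"roll": 0},
    {"gripper": 1,"tx": 0,"ty": 0,"tz": 1.6,"roll": 0},
    {"gripper": 1,"tx": 0,"ty": 0,"tz": 0.7,"roll": 0},
    {"gripper": 1,"tx": 0,"ty": 0,"tz": 0,"roll": 0},
    {"gripper": 1,"tx": 0,"ty": 0,"tz": 0,"roll": 0}
  ]
}}

```text
clock: 19.87
ee_pos: [0.6236, -0.129, 0.1159]
tcp_rot: [-0.012, 1.0, 0.0, 0.0]
force: [-0.7, -0.9, -0.4]
opening: 0.0852
grip_force: 0.0
```

```bash
cat >> h.py <<'E'
def look(name):
    """yellow length along clamp x (mm, at z 43) and pad face / row gap from wrist"""
    f=grab('wrist');np.savez(name,**f);h,r,b,y=masks(f)
    p=proj(f,[.6215,-.03,.043]);v0=int(p[1])
    P=lambda u,v,z:onz(f,(u,v),z)[1]*1000
    lo,hi=int(proj(f,[.6215,-.075,.043])[0]),int(proj(f,[.6215,.0,.043])[0])
    n,_,st,_=cv2.connectedComponentsWithStats(y[v0-25:v0+25,lo:hi])
    for s in st[1:]:
        if s[4]>5:
            a=s[0]+lo;e=a+s[2];v=s[1]+v0-25+s[3]/2
            print('yellow u',a,e,'v',v,'h',s[3],'y %.1f..%.1f len %.1f'%(P(a,v,.043),P(e,v,.043),P(e,v,.043)-P(a,v,.043)))
    return f,h,r,y
E
python3 - <<'E'
from h import *
plan([.6233,-.129,.115],181.2)
f,h,r,y=look('w7.npz')
print('red',cv2.boundingRect(r),proj(f,[.6233,-.0994,.115]))
v=int(proj(f,[.6215,-.03,.049])[1])
for dv in(-12,0,12):print(v+dv,[(u,int(h[v+dv,u,1]),int(h[v+dv,u,2])) for u in range(360,470,4)])
print([ (yy,proj(f,[.6215,yy,.049]).round()) for yy in(-.045,-.012)])
E
```

```text
t19.87 ee [ 0.6236 -0.129   0.1159] yaw -178.62 tilt -1.0000 q7 1.20 open 0.0852| roll 0.003 rad, then cm tx 0.03 ty 0.00 tz 0.09
yellow u 370 388 v 210.0 h 30 y -61.9..-51.2 len 10.7
yellow u 370 372 v 219.0 h 8 y -61.2..-60.0 len 1.2
red (288, 210, 56, 116) [331.3000368  283.73378403]
207 [(360, 68, 60), (364, 68, 60), (368, 75, 61), (372, 152, 201), (376, 147, 230), (380, 147, 230), (384, 148, 229), (388, 116, 77), (392, 76, 70), (396, 74, 76), (400, 51, 121), (404, 41, 168), (408, 42, 164), (412, 41, 166), (416, 39, 168), (420, 42, 170), (424, 53, 168), (428, 114, 154), (432, 115, 155), (436, 114, 154), (440, 116, 154), (444, 115, 153), (448, 112, 180), (452, 99, 234), (456, 99, 234), (460, 99, 233), (464, 99, 234), (468, 99, 234)]
219 [(360, 77, 66), (364, 76, 67), (368, 83, 68), (372, 147, 234), (376, 146, 245), (380, 145, 245), (384, 149, 227), (388, 107, 67), (392, 73, 77), (396, 75, 78), (400, 43, 160), (404, 41, 170), (408, 42, 169), (412, 41, 166), (416, 41, 173), (420, 41, 173), (424, 100, 155), (428, 114, 154), (432, 116, 156), (436, 116, 152), (440, 116, 156), (444, 117, 155), (448, 101, 228), (452, 99, 234), (456, 99, 234), (460, 99, 234), (464, 99, 234), (468, 98, 234)]
231 [(360, 46, 155), (364, 44, 155), (368, 42, 171), (372, 43, 166), (376, 87, 73), (380, 112, 64), (384, 106, 65), (388, 93, 71), (392, 84, 79), (396, 66, 104), (400, 42, 171), (404, 41, 173), (408, 42, 171), (412, 42, 169), (416, 41, 169), (420, 52, 168), (424, 115, 157), (428, 118, 154), (432, 116, 154), (436, 115, 155), (440, 118, 155), (444, 117, 155), (448, 116, 160), (452, 119, 161), (456, 117, 163), (460, 118, 162), (464, 117, 163), (468, 117, 164)]
[(-0.045, array([402., 219.])), (-0.012, array([458., 220.]))]
```

{"name": "send_rows", "arguments": {
  "commands": [
    {"gripper": 0.5,"tx": 0,"ty": 0,"tz": 0,"roll": 0},
    {"gripper": 0.2,"tx": 0,"ty": 0,"tz": 0,"roll": 0},
    {"gripper": 0.0,"tx": 0,"ty": 0,"tz": 0,"roll": 0},
    {"gripper": -0.22,"tx": 0,"ty": 0,"tz": 0,"roll": 0},
    {"gripper": -0.22,"tx": 0,"ty": 0,"tz": 0,"roll": 0},
    {"gripper": -0.22,"tx": 0,"ty": 0,"tz": 0,"roll": 0},
    {"gripper": -0.22,"tx": 0,"ty": 0,"tz": 0,"roll": 0}
  ],
  "squeeze": 20
}}

```text
clock: 20.5
ee_pos: [0.6242, -0.1281, 0.1165]
tcp_rot: [-0.012, 1.0, 0.001, 0.001]
force: [1.3, 3.7, 2.7]
opening: 0.0334
grip_force: 2.6
```

```bash
python3 - <<'E'
from h import *
plan([.6233,-.129,.115],181.2);s=sensors.get_state();print(s['force'],s['grip_force'])
look('w8.npz')
E
```

```text
t20.50 ee [ 0.6242 -0.1281  0.1165] yaw -178.58 tilt -1.0000 q7 1.20 open 0.0334| roll 0.004 rad, then cm tx 0.10 ty -0.08 tz 0.15
[1.30142011 3.7245298  2.7200539 ] 2.6088729361072183
yellow u 389 407 v 209.0 h 30 y -49.4..-38.6 len 10.7
```

{"name": "send_rows", "arguments": {
  "commands": [
    {"gripper": 0.85,"tx": 0,"ty": 0,"tz": 0,"roll": 0},
    {"gripper": 0.85,"tx": 0,"ty": 0,"tz": 0,"roll": 0},
    {"gripper": 0.85,"tx": 0,"ty": 0,"tz": 0,"roll": 0},
    {"gripper": 0.85,"tx": 0,"ty": 0,"tz": 0,"roll": 0},
    {"gripper": 0.85,"tx": 0,"ty": 0,"tz": 0,"roll": 0}
  ]
}}

```text
clock: 20.97
ee_pos: [0.6228, -0.1302, 0.1149]
tcp_rot: [-0.012, 1.0, -0.001, -0.0]
force: [-0.1, 0.1, -0.1]
opening: 0.0789
grip_force: 0.0
```

{"name": "send_rows", "arguments": {
  "commands": [
    {"gripper": 0.5,"tx": 0,"ty": 0,"tz": 0,"roll": 0},
    {"gripper": 0.2,"tx": 0,"ty": 0,"tz": 0,"roll": 0},
    {"gripper": 0.0,"tx": 0,"ty": 0,"tz": 0,"roll": 0},
    {"gripper": -0.2,"tx": 0,"ty": 0,"tz": 0,"roll": 0},
    {"gripper": -0.2,"tx": 0,"ty": 0,"tz": 0,"roll": 0},
    {"gripper": -0.2,"tx": 0,"ty": 0,"tz": 0,"roll": 0},
    {"gripper": -0.2,"tx": 0,"ty": 0,"tz": 0,"roll": 0}
  ]
}}

```text
clock: 21.55
ee_pos: [0.6237, -0.1282, 0.1156]
tcp_rot: [-0.012, 1.0, 0.001, 0.001]
force: [0.8, 4.3, 2.7]
opening: 0.0341
grip_force: 2.3
```

```bash
python3 - <<'E'
from h import *
plan([.6233,-.129,.115],181.2);s=sensors.get_state();print(s['force'],s['grip_force'])
f,h,r,y=look('w9.npz')
for v in(200,207,231):print(v,[(u,int(h[v,u,1]),int(h[v,u,2])) for u in range(396,470,3)])
E
```

```text
t21.55 ee [ 0.6237 -0.1282  0.1156] yaw -178.58 tilt -1.0000 q7 1.20 open 0.0341| roll 0.004 rad, then cm tx 0.04 ty -0.08 tz 0.06
[0.8248254  4.31140336 2.71792347] 2.285591927357018
yellow u 409 426 v 210.5 h 31 y -37.7..-27.6 len 10.1
200 [(396, 77, 60), (399, 79, 61), (402, 82, 62), (405, 78, 62), (408, 121, 82), (411, 156, 190), (414, 155, 198), (417, 155, 197), (420, 155, 197), (423, 155, 148), (426, 118, 67), (429, 115, 69), (432, 104, 76), (435, 87, 82), (438, 90, 85), (441, 109, 112), (444, 118, 156), (447, 116, 167), (450, 107, 213), (453, 113, 182), (456, 116, 161), (459, 116, 165), (462, 102, 230), (465, 98, 243), (468, 97, 244)]
207 [(396, 75, 65), (399, 75, 65), (402, 76, 67), (405, 81, 66), (408, 87, 70), (411, 153, 200), (414, 147, 234), (417, 148, 233), (420, 148, 234), (423, 150, 226), (426, 140, 100), (429, 107, 74), (432, 96, 80), (435, 91, 87), (438, 95, 89), (441, 116, 145), (444, 118, 158), (447, 108, 200), (450, 99, 238), (453, 98, 239), (456, 98, 239), (459, 99, 238), (462, 98, 239), (465, 98, 240), (468, 98, 239)]
231 [(396, 48, 154), (399, 46, 151), (402, 46, 154), (405, 43, 171), (408, 54, 138), (411, 111, 78), (414, 117, 76), (417, 123, 77), (420, 124, 78), (423, 124, 78), (426, 116, 81), (429, 103, 89), (432, 106, 91), (435, 112, 107), (438, 118, 158), (441, 120, 159), (444, 119, 163), (447, 117, 166), (450, 115, 168), (453, 115, 168), (456, 118, 169), (459, 117, 168), (462, 118, 168), (465, 116, 169), (468, 117, 170)]
```

{"name": "send_rows", "arguments": {
  "commands": [
    {"gripper": 0.85,"tx": 0,"ty": 0,"tz": 0,"roll": 0},
    {"gripper": 0.85,"tx": 0,"ty": 0,"tz": 0,"roll": 0},
    {"gripper": 0.85,"tx": 0,"ty": 0,"tz": 0,"roll": 0},
    {"gripper": 0.85,"tx": 0,"ty": 0,"tz": 0,"roll": 0},
    {"gripper": 0.85,"tx": 0,"ty": 0,"tz": 0,"roll": 0}
  ]
}}

```text
clock: 22.02
ee_pos: [0.6229, -0.1304, 0.115]
tcp_rot: [-0.012, 1.0, -0.001, -0.0]
force: [-0.7, -0.5, -0.3]
opening: 0.0791
grip_force: 0.0
```

{"name": "send_rows", "arguments": {
  "commands": [
    {"gripper": 0.5,"tx": 0,"ty": 0,"tz": 0,"roll": 0},
    {"gripper": 0.2,"tx": 0,"ty": 0,"tz": 0,"roll": 0},
    {"gripper": 0.05,"tx": 0,"ty": 0,"tz": 0,"roll": 0},
    {"gripper": -0.05,"tx": 0,"ty": 0,"tz": 0,"roll": 0},
    {"gripper": -0.1,"tx": 0,"ty": 0,"tz": 0,"roll": 0},
    {"gripper": -0.1,"tx": 0,"ty": 0,"tz": 0,"roll": 0},
    {"gripper": -0.1,"tx": 0,"ty": 0,"tz": 0,"roll": 0}
  ]
}}

```text
clock: 22.6
ee_pos: [0.6237, -0.1277, 0.1159]
tcp_rot: [-0.013, 1.0, 0.001, 0.001]
force: [0.1, 6.3, 4.0]
opening: 0.0386
grip_force: 2.7
```

```bash
python3 - <<'E'
from h import *
plan([.6233,-.129,.115],181.2);s=sensors.get_state();print(s['force'],s['grip_force'])
f,h,r,y=look('w10.npz')
for v in(200,207,215):print(v,[(u,int(h[v,u,0]),int(h[v,u,1]),int(h[v,u,2])) for u in range(416,466,2)])
E
```

```text
t22.60 ee [ 0.6237 -0.1277  0.1159] yaw -178.56 tilt -1.0000 q7 1.20 open 0.0386| roll 0.004 rad, then cm tx 0.05 ty -0.13 tz 0.09
[0.08298174 6.34227917 3.95126212] 2.7344870567321777
yellow u 418 435 v 210.0 h 30 y -31.7..-21.6 len 10.1
200 [(416, 12, 95, 70), (418, 20, 150, 136), (420, 22, 156, 193), (422, 22, 153, 200), (424, 22, 156, 200), (426, 22, 156, 200), (428, 22, 155, 199), (430, 22, 156, 191), (432, 20, 153, 130), (434, 11, 117, 74), (436, 10, 113, 72), (438, 10, 115, 73), (440, 11, 107, 76), (442, 10, 100, 82), (444, 11, 95, 86), (446, 11, 94, 87), (448, 12, 100, 92), (450, 14, 115, 137), (452, 15, 115, 175), (454, 15, 117, 166), (456, 15, 117, 161), (458, 15, 117, 165), (460, 16, 105, 213), (462, 16, 97, 241), (464, 16, 97, 243)]
207 [(416, 11, 89, 69), (418, 17, 135, 104), (420, 22, 152, 205), (422, 23, 148, 234), (424, 23, 148, 235), (426, 23, 147, 234), (428, 23, 148, 234), (430, 23, 147, 234), (432, 22, 149, 224), (434, 19, 155, 140), (436, 12, 117, 74), (438, 11, 113, 77), (440, 11, 106, 82), (442, 11, 100, 87), (444, 11, 100, 89), (446, 10, 99, 90), (448, 14, 114, 134), (450, 16, 103, 220), (452, 17, 99, 238), (454, 16, 97, 239), (456, 16, 98, 239), (458, 17, 100, 238), (460, 16, 98, 239), (462, 16, 98, 239), (464, 17, 97, 239)]
215 [(416, 9, 90, 74), (418, 19, 140, 124), (420, 22, 147, 226), (422, 23, 142, 250), (424, 23, 142, 251), (426, 23, 142, 250), (428, 23, 143, 250), (430, 23, 143, 250), (432, 23, 147, 229), (434, 19, 155, 132), (436, 11, 116, 79), (438, 11, 109, 82), (440, 10, 103, 87), (442, 11, 98, 91), (444, 11, 98, 91), (446, 12, 109, 110), (448, 16, 106, 206), (450, 17, 99, 237), (452, 16, 98, 239), (454, 16, 98, 239), (456, 17, 99, 238), (458, 17, 99, 238), (460, 16, 98, 239), (462, 16, 99, 239), (464, 16, 98, 239)]
```

{"name": "send_rows", "arguments": {
  "commands": [
    {"gripper": 0.85,"tx": 0,"ty": 0,"tz": 0,"roll": 0},
    {"gripper": 0.85,"tx": 0,"ty": 0,"tz": 0,"roll": 0},
    {"gripper": 0.85,"tx": 0,"ty": 0,"tz": 0,"roll": 0},
    {"gripper": 0.85,"tx": 0,"ty": 0,"tz": 0,"roll": 0},
    {"gripper": 0.85,"tx": 0,"ty": 0,"tz": 0,"roll": 0}
  ]
}}

```text
clock: 23.07
ee_pos: [0.623, -0.1304, 0.1151]
tcp_rot: [-0.012, 1.0, -0.001, -0.0]
force: [0.4, 0.3, 0.1]
opening: 0.079
grip_force: 0.0
```

{"name": "send_rows", "arguments": {
  "commands": [
    {"gripper": 0.5,"tx": 0,"ty": 0,"tz": 0,"roll": 0},
    {"gripper": 0.3,"tx": 0,"ty": 0,"tz": 0,"roll": 0},
    {"gripper": 0.2,"tx": 0,"ty": 0,"tz": 0,"roll": 0},
    {"gripper": 0.1,"tx": 0,"ty": 0,"tz": 0,"roll": 0},
    {"gripper": 0.05,"tx": 0,"ty": 0,"tz": 0,"roll": 0},
    {"gripper": 0.05,"tx": 0,"ty": 0,"tz": 0,"roll": 0},
    {"gripper": 0.05,"tx": 0,"ty": 0,"tz": 0,"roll": 0}
  ]
}}

```text
clock: 23.65
ee_pos: [0.6239, -0.1258, 0.1163]
tcp_rot: [-0.013, 1.0, 0.002, 0.001]
force: [-0.8, 6.0, 3.8]
opening: 0.0453
grip_force: 3.4
```

```bash
python3 - <<'E'
from h import *
plan([.6233,-.129,.115],181.2);s=sensors.get_state();print(s['force'],s['grip_force'])
f,h,r,y=look('w11.npz')
for v in(207,215):print(v,[(u,int(h[v,u,0]),int(h[v,u,1]),int(h[v,u,2])) for u in range(420,460,2)])
E
```

```text
t23.65 ee [ 0.6239 -0.1258  0.1163] yaw -178.48 tilt -1.0000 q7 1.20 open 0.0453| roll 0.006 rad, then cm tx 0.07 ty -0.32 tz 0.13
[-0.76199     6.03310015  3.84749341] 3.3869779855012894
yellow u 421 436 v 210.0 h 30 y -27.6..-18.6 len 9.0
207 [(420, 12, 100, 74), (422, 20, 152, 156), (424, 23, 148, 228), (426, 23, 147, 236), (428, 23, 148, 235), (430, 23, 147, 236), (432, 23, 148, 235), (434, 22, 155, 201), (436, 17, 141, 98), (438, 11, 126, 75), (440, 10, 116, 77), (442, 11, 101, 83), (444, 11, 96, 90), (446, 11, 97, 89), (448, 11, 101, 93), (450, 15, 114, 166), (452, 16, 99, 231), (454, 16, 100, 238), (456, 17, 99, 238), (458, 17, 99, 238)]
215 [(420, 13, 109, 84), (422, 21, 151, 187), (424, 23, 144, 245), (426, 23, 142, 250), (428, 23, 142, 250), (430, 23, 143, 250), (432, 23, 144, 248), (434, 22, 154, 209), (436, 16, 138, 96), (438, 12, 126, 79), (440, 11, 111, 85), (442, 11, 102, 90), (444, 12, 101, 91), (446, 11, 104, 91), (448, 14, 117, 144), (450, 16, 101, 224), (452, 17, 99, 238), (454, 16, 98, 238), (456, 16, 99, 238), (458, 16, 99, 238)]
```

{"name": "send_rows", "arguments": {
  "commands": [
    {"gripper": 0.0,"tx": 0,"ty": 0,"tz": 0,"roll": 0},
    {"gripper": -0.05,"tx": 0,"ty": 0,"tz": 0,"roll": 0},
    {"gripper": -0.1,"tx": 0,"ty": 0,"tz": 0,"roll": 0},
    {"gripper": -0.1,"tx": 0,"ty": 0,"tz": 0,"roll": 0},
    {"gripper": -0.1,"tx": 0,"ty": 0,"tz": 0,"roll": 0},
    {"gripper": -0.1,"tx": 0,"ty": 0,"tz": 0,"roll": 0}
  ]
}}

```text
clock: 24.2
ee_pos: [0.624, -0.1256, 0.1166]
tcp_rot: [-0.013, 1.0, 0.002, 0.001]
force: [-1.4, 6.3, 6.1]
opening: 0.0385
grip_force: 5.5
```

```bash
python3 - <<'E'
from h import *
plan([.6233,-.129,.115],181.2);s=sensors.get_state();print(s['force'],s['grip_force'])
f,h,r,y=look('w12.npz')
for v in(207,215):print(v,[(u,int(h[v,u,0]),int(h[v,u,1]),int(h[v,u,2])) for u in range(420,460,2)])
E
```

```text
t24.20 ee [ 0.624  -0.1256  0.1166] yaw -178.47 tilt -1.0000 q7 1.20 open 0.0385| roll 0.006 rad, then cm tx 0.08 ty -0.34 tz 0.16
[-1.44624529  6.31081613  6.11423701] 5.536052472889423
yellow u 424 435 v 209.0 h 30 y -25.5..-18.9 len 6.6
207 [(420, 9, 88, 67), (422, 10, 86, 68), (424, 17, 122, 100), (426, 22, 152, 205), (428, 23, 146, 236), (430, 23, 146, 237), (432, 23, 149, 230), (434, 21, 160, 166), (436, 13, 121, 78), (438, 10, 113, 72), (440, 10, 106, 77), (442, 10, 100, 82), (444, 11, 92, 86), (446, 11, 97, 87), (448, 12, 104, 105), (450, 16, 108, 201), (452, 17, 99, 236), (454, 16, 98, 238), (456, 17, 99, 237), (458, 16, 99, 238)]
215 [(420, 10, 92, 72), (422, 9, 90, 74), (424, 19, 144, 135), (426, 23, 147, 230), (428, 23, 142, 249), (430, 23, 143, 250), (432, 23, 145, 241), (434, 21, 158, 168), (436, 13, 129, 77), (438, 11, 113, 77), (440, 11, 101, 83), (442, 11, 97, 87), (444, 11, 95, 89), (446, 12, 106, 94), (448, 15, 112, 176), (450, 16, 100, 232), (452, 16, 99, 238), (454, 16, 99, 238), (456, 16, 99, 238), (458, 17, 99, 237)]
```

{"name": "send_rows", "arguments": {
  "commands": [
    {"gripper": -0.13,"tx": 0,"ty": 0,"tz": 0,"roll": 0},
    {"gripper": -0.15,"tx": 0,"ty": 0,"tz": 0,"roll": 0},
    {"gripper": -0.15,"tx": 0,"ty": 0,"tz": 0,"roll": 0},
    {"gripper": -0.15,"tx": 0,"ty": 0,"tz": 0,"roll": 0},
    {"gripper": -0.15,"tx": 0,"ty": 0,"tz": 0,"roll": 0}
  ]
}}

```text
clock: 24.67
ee_pos: [0.6241, -0.1265, 0.1168]
tcp_rot: [-0.013, 1.0, 0.001, 0.001]
force: [-1.9, 5.4, 8.2]
opening: 0.0365
grip_force: 8.6
```

```bash
cat >> h.py <<'E'
def ylen(name):
    """sub-pixel yellow length (px): half-level crossings of the red-plus-green brightness, mean of rows"""
    f=dict(np.load(name));g=f['frame'][:,:,1].astype(float);_,_,_,y=masks(f)
    out=[]
    for v in range(204,220,2):
        R=[r for r in runs(y[v,360:450])]
        if not R: continue
        s,e=max(R,key=lambda r:r[1]-r[0]);s+=360;e+=360;m=g[v,s:e].max();lv=(m+g[v,s-5])/2
        i=s+2
        while g[v,i]>lv:i-=1
        L=i+(lv-g[v,i])/(g[v,i+1]-g[v,i]);i=e-3
        while g[v,i]>lv:i+=1
        Rr=i-(lv-g[v,i])/(g[v,i-1]-g[v,i]);out.append(Rr-L)
    return np.median(out)
E
python3 - <<'E'
from h import *
plan([.6233,-.129,.115],181.2);s=sensors.get_state();print(s['force'],s['grip_force'])
look('w13.npz')
for i in(7,8,9,10,11,12,13):print(i,round(ylen('w%d.npz'%i),2))
E
```

```text
t24.67 ee [ 0.6241 -0.1265  0.1168] yaw -178.52 tilt -1.0000 q7 1.20 open 0.0365| roll 0.005 rad, then cm tx 0.08 ty -0.24 tz 0.18
[-1.85344676  5.39820843  8.16235713] 8.631569892168045
yellow u 428 437 v 209.0 h 30 y -24.1..-18.7 len 5.4
7 6.35
8 4.4
9 1.5
10 2.99
11 4.14
12 1.66
13 2.51
```

{"name": "send_rows", "arguments": {
  "commands": [
    {"gripper": -0.15,"tx": 0,"ty": 0,"tz": 0,"roll": 0},
    {"gripper": -0.15,"tx": 0,"ty": 0,"tz": 0,"roll": 0},
    {"gripper": -0.15,"tx": 0,"ty": 0,"tz": 0,"roll": 0},
    {"gripper": -0.15,"tx": 0,"ty": 0,"tz": 0,"roll": 0},
    {"gripper": -0.15,"tx": 0,"ty": 0,"tz": 0,"roll": 0},
    {"gripper": -0.15,"tx": 0,"ty": 0,"tz": 0,"roll": 0},
    {"gripper": -0.15,"tx": 0,"ty": 0,"tz": 0,"roll": 0},
    {"gripper": -0.15,"tx": 0,"ty": 0,"tz": 0,"roll": 0}
  ]
}}

```text
clock: 25.38
ee_pos: [0.6241, -0.1265, 0.1168]
tcp_rot: [-0.013, 1.0, 0.001, 0.001]
force: [-1.5, 5.1, 7.9]
opening: 0.0367
grip_force: 8.6
```

```bash
python3 - <<'E'
from h import *
look('w14.npz')
for i in(9,14):
    f=dict(np.load('w%d.npz'%i));h=cv2.cvtColor(f['frame'],cv2.COLOR_RGB2HSV)
    for v in(209,215):print(i,v,[(u,int(h[v,u,2])) for u in range(406 if i==9 else 422,442)])
# row seen from above: block edges, side edges of the three blocks & notch continuity
f=dict(np.load('w14.npz'));s=cv2.cvtColor(f['frame'],cv2.COLOR_RGB2HSV)
t=grab('top');m=pale(t);m[:155]=0;m[195:]=0;m[:,:200]=0;m[:,275:]=0
rects(t,.052,20,3000,m)
print(sensors.get_state()['force'])
E
```

```text
yellow u 428 437 v 209.0 h 30 y -24.1..-18.7 len 5.4
9 209 [(406, 67), (407, 67), (408, 70), (409, 94), (410, 154), (411, 206), (412, 232), (413, 239), (414, 240), (415, 240), (416, 240), (417, 240), (418, 240), (419, 240), (420, 240), (421, 240), (422, 239), (423, 232), (424, 210), (425, 164), (426, 106), (427, 75), (428, 72), (429, 72), (430, 75), (431, 80), (432, 83), (433, 84), (434, 86), (435, 86), (436, 87), (437, 86), (438, 90), (439, 105), (440, 132), (441, 151)]
9 215 [(406, 72), (407, 72), (408, 77), (409, 109), (410, 171), (411, 220), (412, 244), (413, 250), (414, 251), (415, 251), (416, 251), (417, 251), (418, 251), (419, 251), (420, 251), (421, 251), (422, 249), (423, 240), (424, 210), (425, 153), (426, 95), (427, 75), (428, 74), (429, 77), (430, 81), (431, 85), (432, 85), (433, 86), (434, 87), (435, 87), (436, 88), (437, 91), (438, 107), (439, 134), (440, 151), (441, 157)]
14 209 [(422, 67), (423, 68), (424, 69), (425, 68), (426, 70), (427, 73), (428, 94), (429, 155), (430, 208), (431, 234), (432, 241), (433, 241), (434, 234), (435, 210), (436, 161), (437, 104), (438, 76), (439, 71), (440, 75), (441, 76)]
14 215 [(422, 74), (423, 73), (424, 73), (425, 73), (426, 74), (427, 84), (428, 131), (429, 191), (430, 229), (431, 244), (432, 248), (433, 247), (434, 238), (435, 208), (436, 152), (437, 94), (438, 76), (439, 74), (440, 78), (441, 82)]
px [239. 173.] c [621.6  22. ] size [75.4 51.3] long axis deg 89.0
[-2.20789696  4.57223172  7.83315683]
```

```bash
python3 -c "
from h import *
print(ctrl.hand_in())"
```

```text
the job is handed in; nothing more can be done
None
```

I handed the job in. The three blocks stand in one row against the fixed jaw with the notches in line. The pad presses on the row with its sleeve sunk about 5 mm of 10, and the gripper holds the trigger squeezed, clear of the blocks and jaw.

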